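# Hold an inlay peg in tongs over its socket in a carved panel

### The job

Take the tongs out of their stand and use them to pick up the slim square wooden peg (not the round or the wide one); carry it over the row of upright gouges and stop with it upright, square to and centred over the square socket of the carved panel, its foot about 10 mm above the panel. Finish while still holding it there in the tongs, so that the carver can brush glue into the socket; do not touch the peg with the fingers, do not touch the panel or the gouge rack with anything, and leave the other pegs and the sharpening stone where they are.

Things in the scene. Friction and masses are not known exactly. Their poses are not given: they have to be found in the camera images.
- tongs_grip (a point): Sprung parallel-jaw tongs, 75 g, 150 mm tall, upright, tips down, in the stand. Two wooden jaws, each 22 mm wide (x), 10 thick (y), 65 tall, 52 mm over their outer faces when open, above two straight steel blades. Point: mid-gap when open, 120 mm above the blade tips, 30 mm below the top; grip the jaws here from above (wood from 35 mm below to 30 mm above). y: the way they close; z up.
- tongs_jaw (a joint): How far the tongs are squeezed, m: 0 open, at most 0.030. Jaws and blades stay parallel and close equally. Gap between the blades 32 mm when open (38 mm over the jaws and joint 0.014 on an 18 mm thing); blades 12 mm wide (x), 4 mm thick, inner faces flush with the jaws'. A spring opens them: 3 N when open, 6.5 N at 0.014.
- stand: Fixed dark wooden block, 31 x 60 x 70 mm, origin at the centre of its underside; a pocket 15 x 44 mm, open at the top, its floor 8 mm above the bench: the tips of the tongs stand on this floor, so lift the tongs more than 62 mm to draw them. The tongs stand in it with their y along its y.
- peg_mid (a point): The slim square peg, dark wood, 18 x 18 mm and 40 mm tall, about 14 g, standing upright on the bench; this point is its centre, half-way up; x and y axes square to its sides, z up. Room of at least 25 mm is free around it.
- round_mid (a point): Bystander: round dark wooden peg, 18 mm across, 40 mm tall, standing; its centre. Leave alone.
- wide_mid (a point): Bystander: wide, short square dark wooden peg, 28 x 28 mm and 26 mm tall; its centre. Leave alone.
- stone: Bystander: flat grey sharpening stone, 100 x 40 x 20 mm, lying on the bench; origin at the centre of its underside. Leave alone.
- rack: Fixed rack between the pegs and the panel: wooden bar 280 mm long (x), 50 wide (y), 40 tall, with six gouge handles standing in a row along x, tops up to 105 mm above the bench. Origin at the centre of its underside. Nothing may touch it.
- socket (a point): Centre of the mouth of the square socket in the carved panel: 22 mm square, 20 deep, sides along this point's x and y, z up. The fixed panel, 160 x 140 x 30 mm, lies on the bench; its top and this point are 30 mm up; the panel's centre is at x -35, y +25 mm from here. A round hole, 22 mm wide, at x -70, y +50 mm is not the target.
Mind the look-alikes: they are no part of the job. Leave any green or pink look-alike of the part that bears peg_mid alone.

How it is judged:
On the way, in this order (a step that is already met when the one before it is completed fails the run):
1. the tongs are drawn from the stand in the gripper (height (world z) of tongs_grip above 0.192 m and contact force between the fingers and tongs above 0.5 N), for 0.1 s.
2. the slim square peg is lifted off the bench in the tongs (height (world z) of peg_mid above 0.04 m and contact force between tongs and peg above 0.5 N), for 0.2 s.
3. the peg passes over the row of gouges (z of peg_mid in the frame of rack above 0.125 m and y of peg_mid in the frame of rack between -0.035 and 0.035 m and x of peg_mid in the frame of rack between -0.16 and 0.16 m).
At the end, for the whole second after the job is handed in: Through the last second the square peg is held still in the tongs: axis within 4 mm of the socket centre, foot 3 to 20 mm above the panel, upright within 5 degrees, square within 7 degrees (any way round), panel untouched; other pegs moved under 15 mm, stone under 20 mm (horizontal distance between peg_mid and socket below 0.004 m and z of peg_mid in the frame of socket between 0.023 and 0.04 m and angle between peg_mid's own z axis and vertical below 0.1 rad and (angle between the x axis of peg_mid and the x axis of socket, either way round below 0.12 rad or angle between the x axis of peg_mid and the y axis of socket, either way round below 0.12 rad) and contact force between tongs and peg above 0.5 N and contact force between the fingers and tongs above 0.5 N and contact force between panel and anything else below 0.05 N and contact force between the fingers and peg below 0.05 N and linear speed of peg below 0.015 m/s and distance of each of round_mid, wide_mid from where it was at the start of the episode below 0.015 m and distance of stone from where it was at the start of the episode below 0.02 m); the arm keeps its last pose, push and grip.
It fails at once if the fingers touch the peg (contact force between the fingers and peg above 0.3 N).
It fails at once if something touches the carved panel (contact force between panel and anything else above 0.5 N).
It fails at once if something touches the gouge rack (contact force between rack and anything else above 0.5 N).
It fails at once if another peg or the sharpening stone is shifted (distance of any of round_mid, wide_mid from where it was at the start of the episode above 0.015 m or distance of stone from where it was at the start of the episode above 0.02 m).
It also fails if it takes over 50 s, if anything falls off the work surface, if the arm or the gripper's body presses on something with over 40 N, if the wrist force passes 120 N, or if a joint passes its speed limit or range.

### The arm

A 6-joint arm with a two-finger parallel gripper is mounted at the origin on the work surface. World frame = base frame: x ahead of the robot, y to its left, z up, the work surface at z = 0. Lengths are in m, angles in rad, forces in N, time in s.
With the tool pointing down it reaches from about 0.375 to 0.9 m from the base axis. Payload 3.1 kg.
Tool frame: the origin (TCP) lies on the centre line of the jaws, within the pads' length; the fingertips stand robot.finger_overhang ahead of it and the grasp point (between the pads) lies 2 mm behind it (robot.finger_overhang is the distance from the TCP to the fingertips, in m); z points along the fingers, y is the direction in which the jaws open and shut (so a half turn about z gives the same grasp; the last joint's range is limited). The gripper opens to 87 mm and grips with 3 to 60 N. Pads are 19 mm wide; open, the fingers measure 117 mm over their backs; the gripper's body (75 mm by 190 mm) begins 51 mm behind the grasp point.
Start: joints at [1.046, 0.527, 1.433, -0, 1.181, -0.178], TCP at [0.212, 0.588, 0.212] pointing down, gripper open.
Joint ranges: [-3.08, 3.08], [-0.75, 2.2], [0.22, 2.44], [-1.43, 4.57], [0, 2.65], [-2.85, 2.85]. Speed limits (rad/s): [2.79, 2.79, 3.14, 3.14, 3.14, 3.14].

### API

Orientations are given as a unit quaternion [x, y, z, w].
In Python, from rig import robot gives the robot as it stands. The module is installed in compiled form; this text tells all that it offers.
- The arm moves only by the tool step_arm, never from a script. Its arguments are lists of equal length, an entry for each row: "slide": the shift along the tool's x, y, z in mm, a list of three; "twist": the turn about the tool's z in degrees. A call has 1 to 20 rows; each row shifts and turns the commanded pose from where the row before left it, along the tool's axes as they then stand; what a row does not reach is not made up. A row lasts 1/12 s, in which the tool goes at most 41.7 mm and 7.16 degrees, less where a joint would pass 70% of its speed; a pose out of reach is approached as far as the arm can. A call is refused whole if a number of a shift passes 41.7 or a number of a turn 7.16, either way. A call with a gripper value outside its range is refused whole. "jaw" is the finger opening in mm, from 0 to 87, set as the call begins (left out, the last holds). The fingers move at their own pace and stop on an object; "force" is the grip in N (left out, the last holds). Time passes only in rows, so rows that do not move let the fingers close. It gives the time, the measured TCP pose, the force and the opening at its end, in the units of the state.
- robot.get_obs(): the state, without advancing time (a new reading comes with each control period).
- robot.camera(name): name is "scene" or "top"; returns a dict with "color" (384x512x3 uint8, blue, green, red), "depth" (384x512 float32, m along the optical axis (not along the pixel's ray), 0 where there is no reading), "camera_matrix" (3x3 intrinsics, pixels), "origin" and "orientation" of the camera in the world. Camera axes: x right, y down, z forward; pixel columns grow to the right and rows downward; lengths in m; the calibration is good to about 2 mm. A picture is of the moment at which its call begins.
- robot.hand_in(): hands the job in, once; it reports no verdict.
The state is a dict: "time": time; "q": joint angles; "joint_velocities": joint speeds; "joint_torque": joint torques, N m; "position": TCP position; "tool_rot": TCP orientation; "ft_force": force on the tool from outside, world axes, zero at the start; "moment": the same for the moment, N m; "grip_width": finger opening in m.
Only numpy, scipy, OpenCV 4.12 (cv2) and the standard library are available. Lean on these libraries where they do the work, as an engineer would, in place of code of your own. Each camera call takes 0.05 s, during which the arm holds its last target.

## Working session

There is one attempt and no reset: what is moved stays moved. The work goes in short steps, Python scripts to look and compute and a tool call to move; the robot and the scene stay as the last step left them, time stands still between calls to the robot, and variables do not carry over. Pictures are saved under pics/ and viewed, and the job is handed in when it is done.

Besides the shell and the picture viewer there is one more tool, called after "Emit:" as name([rows], argument=value, ...), one row to a line, values as JSON. step_arm: Moves the arm, as the interface text tells. Its arguments: {"type":"object","properties":{"slide":{"type":"array","items":{"type":"array","items":{"type":"number"}}},"twist":{"type":"array","items":{"type":"number"}},"jaw":{"type":"number"},"force":{"type":"number"}},"required":["slide","twist"]}

```bash
mkdir -p pics; cat > h.py <<'E'
from rig import robot
import numpy as np, cv2
from scipy.spatial.transform import Rotation as R
def cam(n):
    c=robot.camera(n); return c
def cloud(c):
    K=c["camera_matrix"]; d=c["depth"]; h,w=d.shape
    u,v=np.meshgrid(np.arange(w),np.arange(h))
    P=np.stack([(u-K[0,2])/K[0,0]*d,(v-K[1,2])/K[1,1]*d,d],-1)
    Rm=np.array(c["orientation"]); Rm=R.from_quat(Rm).as_matrix() if Rm.size==4 else Rm
    W=P@Rm.T+np.array(c["origin"]); W[d==0]=np.nan
    return W
E
python3 - <<'E'
from h import *
o=robot.get_obs(); print(o, robot.finger_overhang)
for n in("scene","top"):
    c=cam(n); cv2.imwrite(f"pics/{n}0.png",c["color"]); np.savez(f"{n}0.npz",**c)
    print(n,c["camera_matrix"],c["origin"],c["orientation"])
E
```

```text
{'time': 0.0, 'q': array([ 1.04550409e+00,  5.28430677e-01,  1.43386203e+00, -2.96071177e-05,
        1.18136623e+00, -1.78484478e-01]), 'joint_velocities': array([ 0.00074697, -0.00011137, -0.00118745, -0.00038789,  0.0007166 ,
       -0.00034679]), 'joint_torque': array([ 8.57694681e-05, -4.40053153e+01, -1.76592869e+01,  6.33250899e-02,
        5.82872238e-02, -1.83686871e-04]), 'position': array([0.21203875, 0.58716359, 0.21130625]), 'tool_rot': array([ 1.72530531e-01,  9.85003628e-01, -9.74553353e-04, -3.43243774e-04]), 'ft_force': array([ 0.79623309, -0.12744804, -1.15440546]), 'moment': array([0.00151181, 0.01709739, 0.00454307]), 'grip_width': 0.08735911717330971} 0.017
scene [[464.19713088   0.         254.04497563]
 [  0.         464.19713088 185.02926994]
 [  0.           0.           1.        ]] [0.85442903 0.36439342 0.78870378] [ 0.28932951  0.89517604 -0.32186714 -0.1065356 ]
top [[459.78503695   0.         260.54255278]
 [  0.         459.78503695 188.88869573]
 [  0.           0.           1.        ]] [ 0.3599723  -0.06179266  1.06745114] [-0.69270473  0.71448469 -0.06548638  0.07337105]
```

View pics/scene0.png

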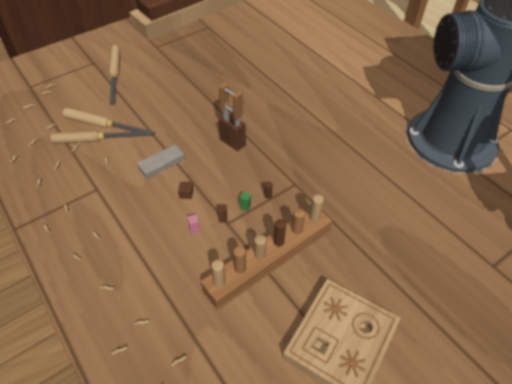

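View pics/top0.png

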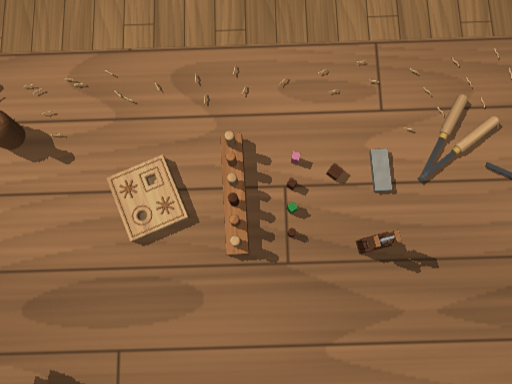

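The top view shows the panel at (150,198), the rack at (234,193) and the stand with tongs at (378,243). The wide peg is at (338,172), with dark slim pegs at (292,184) and (292,233). I'll zoom in to tell the square one from the round one.

```bash
python3 - <<'E'
from h import *
c=dict(np.load("top0.npz")); s=dict(np.load("scene0.npz"))
a=cv2.resize(c["color"][140:250,270:350],None,fx=5,fy=5,interpolation=cv2.INTER_CUBIC)
b=cv2.resize(s["color"][170:240,170:290],None,fx=5,fy=5,interpolation=cv2.INTER_CUBIC)
b=np.vstack([b,np.zeros((a.shape[0]-b.shape[0],b.shape[1],3),np.uint8)])
im=np.hstack([a,b])[:, :800]
cv2.imwrite("pics/z1.png",np.clip(im*1.8,0,255).astype(np.uint8)) 
d=cv2.resize(c["color"][220:270,345:425],None,fx=9,fy=9,interpolation=cv2.INTER_CUBIC)
cv2.imwrite("pics/z2.png",np.clip(d*1.5,0,255).astype(np.uint8))
W=cloud(c)
for n,(u,v) in dict(p1=(292,184),g=(292,208),p2=(291,233),wide=(337,172),pink=(296,157),panel=(160,200),t1=(370,243),t2=(390,238),stone=(381,170)).items(): print(n,W[v,u].round(4))
W=cloud(s)
for n,(u,v) in dict(p1=(222,209),p2=(267,185),g=(245,198),stand=(225,100)).items(): print(n,W[v,u].round(4))
E
```

```text
p1 [ 0.5736 -0.1253  0.0417]
g [ 0.5189 -0.1232  0.0379]
p2 [ 0.4624 -0.1185  0.0383]
wide [ 0.6015 -0.2316  0.0274]
pink [ 0.6363 -0.1371  0.0434]
panel [0.5482 0.1782 0.0308]
t1 [ 0.429 -0.275  0.118]
t2 [ 0.4351 -0.3075  0.1522]
stone [ 0.6045 -0.3353  0.0206]
p1 [ 0.5768 -0.1229  0.04  ]
p2 [ 0.465  -0.1212  0.0384]
g [ 0.5231 -0.1188  0.0399]
stand [ 0.4373 -0.3153  0.1216]
```

View pics/z1.png

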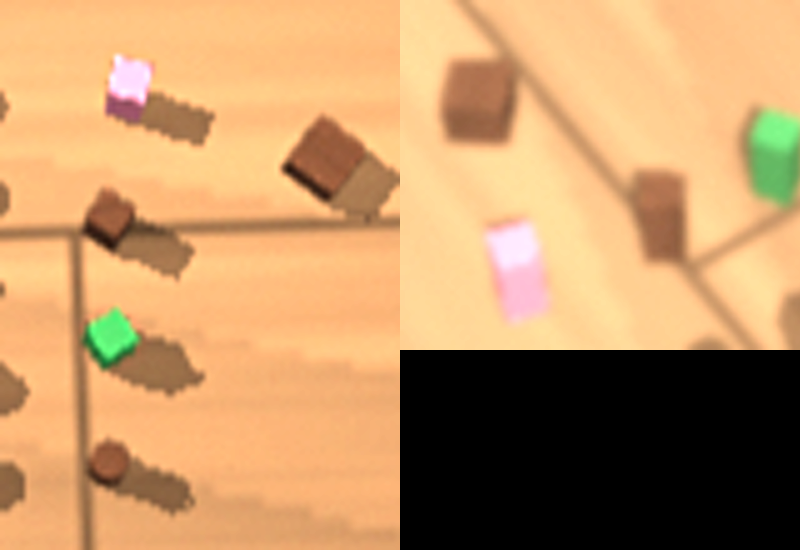

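View pics/z2.png

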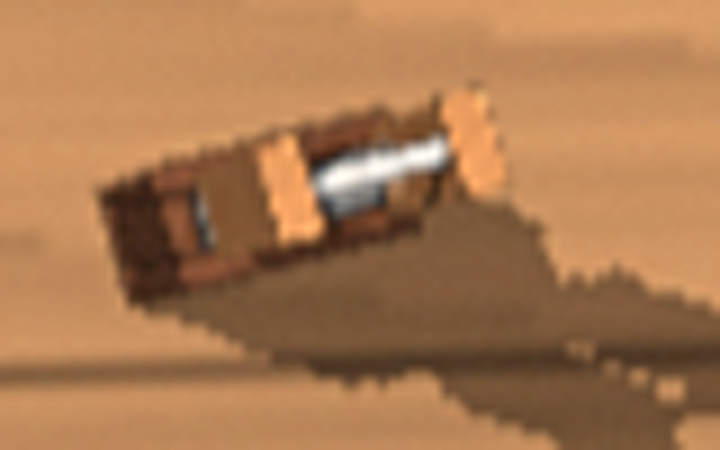

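```bash
cat >> h.py <<'E'
def rayplane(c,uv,z):
    K=c["camera_matrix"]; uv=np.asarray(uv,float).reshape(-1,2)
    d=np.c_[(uv[:,0]-K[0,2])/K[0,0],(uv[:,1]-K[1,2])/K[1,1],np.ones(len(uv))]@R.from_quat(c["orientation"]).as_matrix().T
    o=np.array(c["origin"]); return (o+d*((z-o[2])/d[:,2])[:,None])
def proj(c,P):
    K=c["camera_matrix"];p=(np.asarray(P,float).reshape(-1,3)-c["origin"])@R.from_quat(c["orientation"]).as_matrix()
    return np.c_[p[:,0]/p[:,2]*K[0,0]+K[0,2],p[:,1]/p[:,2]*K[1,1]+K[1,2]]
def rectify(c,x0,x1,y0,y1,z,mm=0.5):
    # ortho image at height z: rows = decreasing x, cols = decreasing y (robot view)
    xs=np.arange(x1,x0,-mm/1000); ys=np.arange(y1,y0,-mm/1000)
    Y,X=np.meshgrid(ys,xs); uv=proj(c,np.stack([X,Y,np.full_like(X,z)],-1)).astype(np.float32)
    return cv2.remap(c["color"],uv[:,0].reshape(X.shape),uv[:,1].reshape(X.shape),cv2.INTER_CUBIC)
E
python3 - <<'E'
from h import *
T=dict(np.load("top0.npz")); S=dict(np.load("scene0.npz"))
g=lambda im:np.clip(im*1.5,0,255).astype(np.uint8)
# panel
a=[rectify(c,.46,.66,.07,.27,.03,.5) for c in(T,S)]
cv2.imwrite("pics/panel.png",g(np.hstack(a)))
# peg top
a=[rectify(c,.53,.61,-.16,-.08,.04,.2) for c in(T,S)]
cv2.imwrite("pics/peg.png",g(np.hstack(a)))
a=[rectify(c,.38,.48,-.35,-.25,z,.3) for z in (.07,.158) for c in(T,S)]
cv2.imwrite("pics/tong.png",g(np.vstack([np.hstack(a[:2]),np.hstack(a[2:])])))
E
```

```text
(no output)
```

View pics/panel.png

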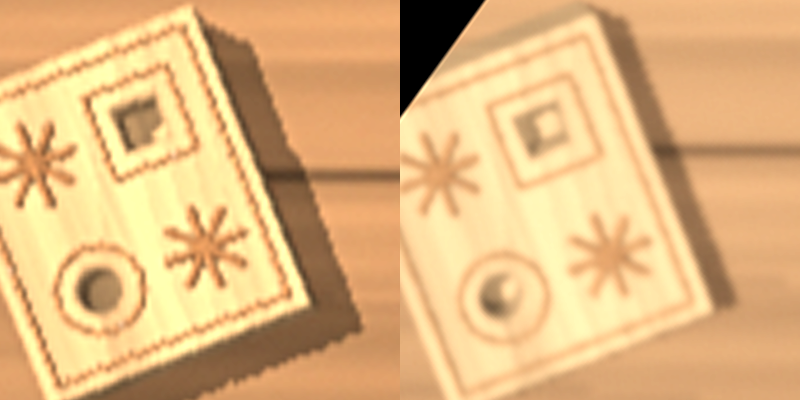

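View pics/peg.png

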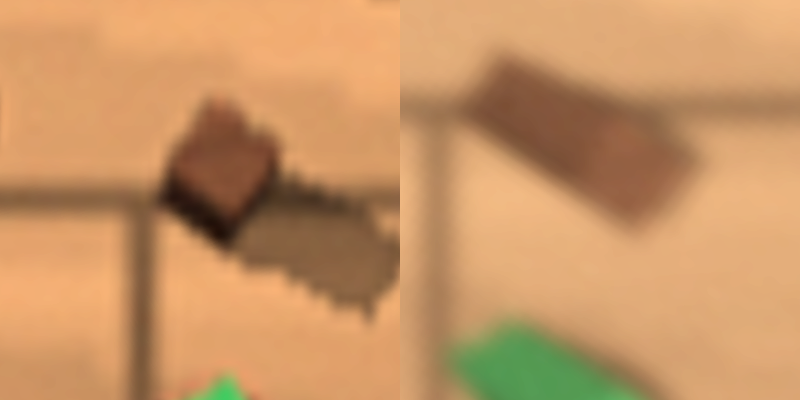

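View pics/tong.png

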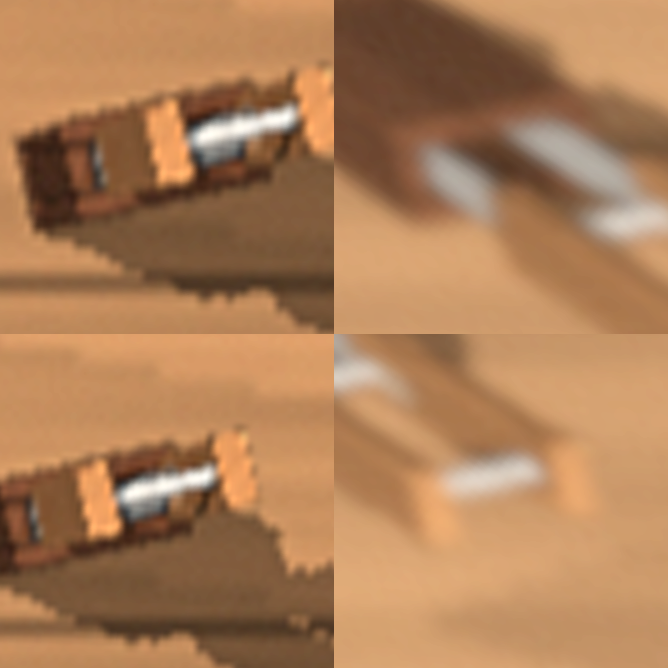

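```bash
cat >> h.py <<'E'
from scipy.optimize import minimize
def box(cx,cy,lx,ly,z0,z1): return np.array([[cx+a*lx/2,cy+b*ly/2,z] for a in(-1,1) for b in(-1,1) for z in(z0,z1)])
def render(c,boxes,p,roi,ss=8):
    u0,u1,v0,v1=roi; m=np.zeros(((v1-v0)*ss,(u1-u0)*ss),np.uint8)
    C,s=np.cos(p[2]),np.sin(p[2])
    for B in boxes:
        P=B.copy(); P[:,0]=p[0]+C*B[:,0]-s*B[:,1]; P[:,1]=p[1]+s*B[:,0]+C*B[:,1]
        uv=(proj(c,P)-[u0,v0]+.5)*ss-.5
        h=cv2.convexHull(uv.astype(np.float32))
        cv2.fillConvexPoly(m,np.round(h*16).astype(np.int32),255,shift=4)
    return cv2.resize(m,None,fx=1/ss,fy=1/ss,interpolation=cv2.INTER_AREA)/255.
def fit(c,boxes,p0,zmin,rad,mask=None):
    W=cloud(c); M=(W[...,2]>zmin)&(np.hypot(W[...,0]-p0[0],W[...,1]-p0[1])<rad) if mask is None else mask
    v,u=np.nonzero(M); roi=(max(u.min()-8,0),min(u.max()+9,512),max(v.min()-8,0),min(v.max()+9,384))
    m=M[roi[2]:roi[3],roi[0]:roi[1]].astype(float)
    f=lambda x:np.abs(render(c,boxes,x,roi)-m).sum()
    best=None
    for dy in np.deg2rad([-12,-6,0,6,12]):
        x0=np.array(p0)+[0,0,dy]
        r=minimize(f,x0,method="Nelder-Mead",options=dict(initial_simplex=x0+np.vstack([[0,0,0],np.diag([.004,.004,.1])]),xatol=1e-5,fatol=1e-3))
        if best is None or r.fun<best.fun: best=r
    return best.x,best.fun,m.sum()
E
python3 - <<'E'
from h import *
T=dict(np.load("top0.npz")); S=dict(np.load("scene0.npz"))
pr=lambda n,r:print(n,(r[0][:2]*1000).round(2),np.rad2deg(r[0][2]).round(2),r[1].round(1),r[2])
for n,c in(("T",T),("S",S)):
    pr("peg "+n,fit(c,[box(0,0,.018,.018,.008,.04)],[.574,-.124,.78],.008,.024))
    pr("panel "+n,fit(c,[box(0,0,.16,.14,.012,.03)],[.55,.17,1.9-3.14],.012,.13))
    pr("tong "+n,fit(c,[box(0,.021,.022,.01,.135,.158),box(0,-.021,.022,.01,.135,.158)],[.43,-.29,.2],.135,.06))
    pr("stand "+n,fit(c,[box(0,0,.031,.06,.012,.07)]+[box(0,y,.022,.01,.093,.158) for y in(.021,-.021)],[.43,-.29,.2],.012,.06))
    pr("rack "+n,fit(c,[box(0,0,.28,.05,.012,.04)],[.56,.0,1.57],.012,.17,mask=(lambda W:(W[...,2]>.012)&(W[...,2]<.043)&(abs(W[...,1])<.05)&(abs(W[...,0]-.55)<.2))(cloud(c))))
E
```

```text
peg T [ 579.56 -124.93] 55.69 9.2 86.0
panel T [557.86 210.1 ] -158.13 208.9 4165.0
tong T [ 435.55 -300.07] 12.72 50.4 212.0
stand T [ 435.92 -300.23] 12.51 38.3 585.0
rack T [542.89  11.14] 64.97 2084.4 1735.0
peg S [ 575.18 -124.41] 54.34 13.7 152.0
panel S [552.62 209.48] -158.17 299.5 7446.0
tong S [ 431.96 -299.66] 12.36 39.1 236.0
stand S [ 431.84 -299.59] 12.0 123.3 1241.0
rack S [556.07   8.26] 2.29 1305.7 3069.0
```

Emit:
step_arm([
  [-30,-22.4,0],
  [-30,-22.4,0],
  [-30,-22.4,0],
  [-30,-22.4,0],
  [-30,-22.4,0],
  [-30,-22.4,0],
  [-30,-22.4,0],
  [-30,-22.4,0],
  [-30,-22.4,0],
  [-30,-22.4,0],
  [-30,-22.4,0],
  [-30,-22.4,0],
  [-30,-22.4,0],
  [-30,-22.4,0],
], twist=[0,0,0,0,0,0,0,0,0,0,0,0,0,0])

```text
time: 1.27
position: [0.5012, 0.1483, 0.212]
tool_rot: [0.173, 0.985, -0.0, -0.0]
ft_force: [0.7, -0.6, 0.0]
grip_width: 0.087
```

Emit:
step_arm([
  [-7.6,-37,0],
  [-7.6,-37,0],
  [-7.6,-37,0],
  [-7.6,-37,0],
  [-7.6,-37,0],
  [-7.6,-37,0],
  [-7.6,-37,0],
  [-7.6,-37,0],
  [-7.6,-37,0],
  [-7.6,-37,0],
  [-7.6,-37,0],
  [-7.6,-37,0],
], twist=[0,0,0,0,0,0,0,0,0,0,0,0])

```text
time: 2.27
position: [0.4348, -0.3001, 0.212]
tool_rot: [0.173, 0.985, 0.0, -0.0]
ft_force: [0.6, 0.8, 0.2]
grip_width: 0.0873
```

Emit:
step_arm([
  [0,0,0],
  [0,0,0],
  [0,0,0],
  [0,0,0],
  [0,0,0],
  [0,0,0],
  [0,0,0],
  [0,0,0],
  [0,0,0],
  [0,0,0],
  [0,0,0],
  [0,0,0],
  [0,0,0],
  [0,0,0],
  [0,0,0],
  [0,0,0],
  [0,0,0],
  [0,0,0],
  [0,0,0],
  [0,0,0],
], twist=[7,7,7,7,7,7,7,7,7,7,7,7,7,7,7,7,7,7,7,7])

```text
time: 3.93
position: [0.4354, -0.2982, 0.2119]
tool_rot: [0.985, 0.172, -0.0, -0.0]
ft_force: [-0.3, 1.2, 0.3]
grip_width: 0.0872
```

Emit:
step_arm([
  [0,0,0],
  [0,0,0],
  [0,0,0],
], twist=[3.7,3.7,0])

```text
time: 4.18
position: [0.4354, -0.2982, 0.2119]
tool_rot: [0.994, 0.11, -0.0, -0.0]
ft_force: [0.1, 0.8, -0.2]
grip_width: 0.0867
```

```bash
python3 - <<'E'
from h import *
o=robot.get_obs(); print(o["position"],o["q"])
g=lambda im:np.clip(im*1.5,0,255).astype(np.uint8)
a=[]
for n in("scene","top"):
    c=cam(n); np.savez(n+"1.npz",**c)
    # mark projected fingertip positions
    u=proj(c,o["position"])[0]; print(n,u)
    im=cv2.resize(c["color"],None,fx=4,fy=4); x,y=int(u[0]*4),int(u[1]*4)
    a.append(im[max(y-280,0):y+280,max(0,x-200):x+200])
h=min(i.shape[0] for i in a)
cv2.imwrite("pics/b1.png",g(np.hstack([i[:h] for i in a])))
E
```

```text
[ 0.43544763 -0.29823226  0.21191621] [-8.12409030e-01  3.97923613e-01  1.67514790e+00  6.45145038e-06
  1.06935537e+00  5.37260566e-01]
scene [228.47684497  69.48452153]
top [393.40999237 235.05612807]
```

View pics/b1.png

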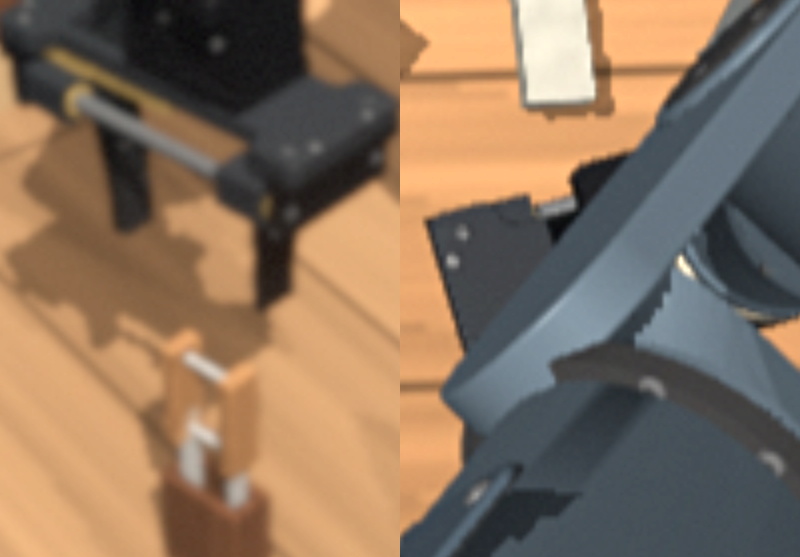

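```bash
python3 - <<'E'
from h import *
S=dict(np.load("scene1.npz")); p=np.array([.43545,-.29823,.2119-.017])
a=np.deg2rad(-77.4); d=np.array([np.cos(a),np.sin(a),0]); e=np.array([-d[1],d[0],0])
c=S["color"][30:100,190:270]
for s in(-1,1):
    for w in(.0435,.0585):
        for t in(-.0095,.0095):
            u=proj(S,p+s*d*w+e*t)[0]; print(s,w,u.round(1))
im=cv2.resize(c,None,fx=8,fy=8,interpolation=cv2.INTER_CUBIC)
for s in(-1,1):
    q=np.array([proj(S,p+s*d*w+e*t)[0] for w,t in((.0435,-.0095),(.0435,.0095),(.0585,.0095),(.0585,-.0095))])
    cv2.polylines(im,[np.int32((q-[190,30]+.5)*8)],True,(0,0,255),1)
cv2.imwrite("pics/c1.png",np.clip(im*2.,0,255).astype(np.uint8))
E
```

```text
-1 0.0435 [247.6  83. ]
-1 0.0435 [241.2  87.5]
-1 0.0585 [253.1  86.2]
-1 0.0585 [246.8  90.7]
1 0.0435 [216.9  65.7]
1 0.0435 [210.5  69.8]
1 0.0585 [211.9  62.9]
1 0.0585 [205.5  66.9]
```

View pics/c1.png

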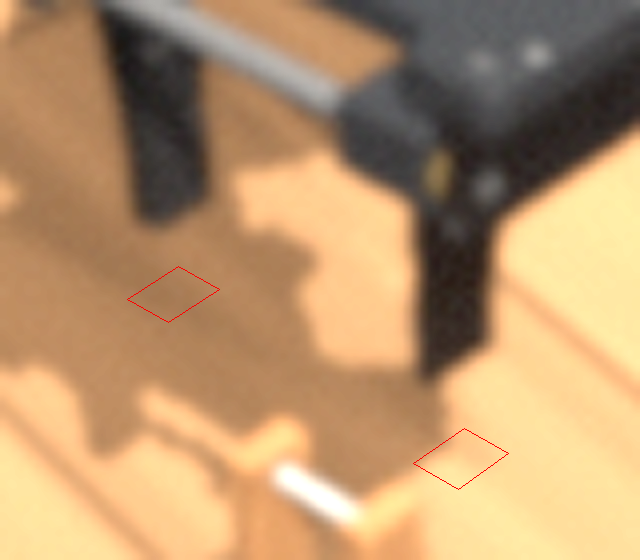

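```bash
python3 - <<'E'
from h import *
S=dict(np.load("scene1.npz")); W=cloud(S)
for u,v in((211,56),(210,52),(208,45),(245,74),(246,70),(247,65),(229,91),(237,94),(228,9)): print(u,v,W[v,u].round(4),S["color"][v,u])
print(robot.finger_overhang, [a for a in dir(robot) if a[0]!='_'])
T=dict(np.load("top1.npz"));
# check depth scale: bench z
for C in (S,T):
  X=cloud(C); m=(abs(X[...,2])<.03); print(np.nanmedian(X[...,2][m]))
E
```

```text
211 56 [ 0.45   -0.3395  0.2266] [30 34 40]
210 52 [ 0.4514 -0.3398  0.2365] [28 29 32]
208 45 [ 0.4547 -0.3398  0.2541] [23 24 25]
245 74 [ 0.4313 -0.2456  0.2311] [22 26 34]
246 70 [ 0.4288 -0.2456  0.2394] [19 23 28]
247 65 [ 0.4276 -0.2437  0.2516] [15 18 24]
229 91 [ 0.4326 -0.3045  0.1514] [130 139 146]
237 94 [ 0.4276 -0.2814  0.1563] [ 77 116 159]
228 9 [ 0.4506 -0.2669  0.3636] [ 9  9 10]
0.017 ['Unreachable', 'camera', 'finger_overhang', 'get_obs', 'hand_in']
-0.000710856045748387
0.0013007298863896288
```

```bash
python3 - <<'E'
from h import *
S=dict(np.load("scene1.npz")); W=cloud(S)
for u in (208,246,248,250,256): 
  for v in range(20,82,3): print(u,v,W[v,u].round(3),S["color"][v,u])
E
```

```text
208 20 [ 0.465 -0.315  0.324] [40 60 73]
208 23 [ 0.449 -0.342  0.299] [30 52 64]
208 26 [ 0.449 -0.344  0.292] [22 22 22]
208 29 [ 0.469 -0.309  0.31 ] [83 85 85]
208 32 [ 0.47  -0.309  0.305] [58 58 59]
208 35 [ 0.451 -0.343  0.274] [29 29 31]
208 38 [ 0.454 -0.339  0.27 ] [20 21 23]
208 41 [ 0.455 -0.339  0.264] [17 17 19]
208 44 [ 0.454 -0.341  0.256] [23 23 24]
208 47 [ 0.455 -0.339  0.25 ] [26 28 29]
208 50 [ 0.454 -0.342  0.241] [24 27 29]
208 53 [ 0.456 -0.341  0.235] [25 26 29]
208 56 [ 0.456 -0.341  0.228] [26 29 35]
208 59 [ 0.3   -0.618 -0.002] [42 60 82]
208 62 [ 0.31  -0.602  0.001] [44 63 85]
208 65 [ 0.314 -0.597 -0.004] [42 61 82]
208 68 [ 0.325 -0.579  0.001] [43 63 86]
208 71 [ 0.332 -0.568  0.001] [47 68 92]
208 74 [ 0.338 -0.558 -0.   ] [48 69 93]
208 77 [ 0.345 -0.548 -0.001] [49 72 98]
208 80 [ 0.352 -0.536 -0.001] [ 67  96 128]
246 20 [ 0.427 -0.247  0.344] [17 18 18]
246 23 [ 0.426 -0.248  0.337] [31 31 30]
246 26 [ 0.429 -0.245  0.334] [50 49 48]
246 29 [ 0.435 -0.235  0.335] [49 47 47]
246 32 [ 0.44  -0.228  0.335] [49 48 47]
246 35 [ 0.446 -0.22   0.335] [
[... 2555 characters left out ...]
0.333] [50 49 48]
256 35 [ 0.432 -0.21   0.335] [61 62 62]
256 38 [ 0.437 -0.203  0.335] [58 58 58]
256 41 [ 0.439 -0.2    0.332] [37 36 36]
256 44 [ 0.44  -0.199  0.326] [25 25 27]
256 47 [ 0.438 -0.201  0.318] [16 17 20]
256 50 [ 0.431 -0.211  0.304] [20 22 25]
256 53 [ 0.433 -0.208  0.3  ] [22 28 36]
256 56 [ 0.432 -0.209  0.293] [ 68  98 131]
256 59 [ 0.188 -0.54  -0.003] [ 82 117 153]
256 62 [ 0.198 -0.526 -0.001] [ 82 117 153]
256 65 [ 0.205 -0.516 -0.002] [ 78 111 147]
256 68 [ 0.214 -0.505 -0.002] [ 65  94 126]
256 71 [ 0.222 -0.494 -0.002] [ 76 109 143]
256 74 [ 0.229 -0.483 -0.002] [ 75 107 141]
256 77 [ 0.237 -0.472 -0.002] [ 75 108 143]
256 80 [ 0.247 -0.459  0.001] [ 80 113 149]
```

Emit:
step_arm([
  [0,0,20],
  [0,0,20],
  [0,0,20],
  [0,0,0],
  [0,0,0],
], twist=[0,0,0,0,0])

```text
time: 4.7
position: [0.4351, -0.2979, 0.1515]
tool_rot: [0.994, 0.111, -0.001, -0.001]
ft_force: [0.2, -0.6, -0.1]
grip_width: 0.087
```

```bash
python3 - <<'E'
from h import *
o=robot.get_obs(); print(o["position"],o["ft_force"])
S=cam("scene"); np.savez("scene2.npz",**S); W=cloud(S)
im=cv2.resize(S["color"][40:130,180:290],None,fx=7,fy=7,interpolation=cv2.INTER_CUBIC)
cv2.imwrite("pics/d1.png",np.clip(im*2.,0,255).astype(np.uint8))
for v in range(60,112,2): print(v,[ (u,W[v,u].round(3).tolist()) for u in (209,246)])
E
```

```text
[ 0.4350719  -0.29787476  0.15149757] [ 0.24087364 -0.64546864 -0.08159982]
60 [(209, [0.452, -0.345, 0.215]), (246, [0.438, -0.232, 0.274])]
62 [(209, [0.453, -0.344, 0.211]), (246, [0.442, -0.227, 0.274])]
64 [(209, [0.455, -0.342, 0.208]), (246, [0.445, -0.223, 0.273])]
66 [(209, [0.454, -0.343, 0.202]), (246, [0.449, -0.217, 0.274])]
68 [(209, [0.456, -0.341, 0.199]), (246, [0.452, -0.213, 0.273])]
70 [(209, [0.455, -0.344, 0.192]), (246, [0.453, -0.211, 0.271])]
72 [(209, [0.457, -0.341, 0.189]), (246, [0.453, -0.212, 0.266])]
74 [(209, [0.456, -0.344, 0.181]), (246, [0.453, -0.211, 0.262])]
76 [(209, [0.456, -0.344, 0.177]), (246, [0.453, -0.211, 0.257])]
78 [(209, [0.456, -0.344, 0.172]), (246, [0.453, -0.211, 0.253])]
80 [(209, [0.455, -0.347, 0.164]), (246, [0.454, -0.21, 0.249])]
82 [(209, [0.355, -0.526, 0.0]), (246, [0.453, -0.212, 0.243])]
84 [(209, [0.359, -0.52, -0.001]), (246, [0.452, -0.213, 0.237])]
86 [(209, [0.364, -0.512, -0.0]), (246, [0.452, -0.213, 0.232])]
88 [(209, [0.369, -0.504, 0.001]), (246, [0.434, -0.239, 0.202])]
90 [(209, [0.373, -0.499, -0.001]), (246, [0.433, -0.241, 0.196])]
92 [(209, [0.377, -0.493, -0.002]), (246, [0.431, -0.243, 0.189])]
94 [(209, [0.382, -0.483, 0.0]), (246, [0.431, -0.244, 0.183])]
96 [(209, [0.386, -0.478, -0.001]), (246, [0.429, -0.246, 0.176])]
98 [(209, [0.391, -0.469, 0.001]), (246, [0.43, -0.245, 0.171])]
100 [(209, [0.393, -0.466, -0.003]), (246, [0.429, -0.247, 0.164])]
102 [(209, [0.399, -0.458, -0.001]), (246, [0.321, -0.402, -0.001])]
104 [(209, [0.403, -0.451, -0.001]), (246, [0.325, -0.396, -0.002])]
106 [(209, [0.409, -0.441, 0.003]), (246, [0.33, -0.389, -0.0])]
108 [(209, [0.411, -0.438, -0.001]), (246, [0.337, -0.38, 0.002])]
110 [(209, [0.414, -0.434, -0.003]), (246, [0.34, -0.375, 0.001])]
```

View pics/d1.png

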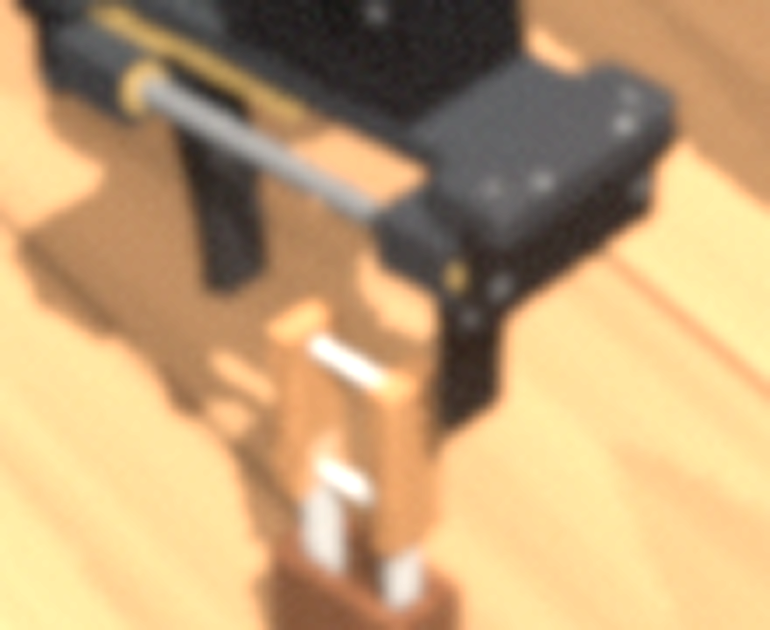

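```bash
python3 - <<'E'
from h import *
S=dict(np.load("scene2.npz")); W=cloud(S)
m=(W[...,2]>.168)&(W[...,2]<.195)&(np.hypot(W[...,0]-.435,W[...,1]+.298)<.09)
print(m.sum())
P=W[m]; t=np.deg2rad(12.6); ex=np.array([np.cos(t),np.sin(t)]); ey=np.array([ex[1],-ex[0]])
for s in(-1,1):
    q=P[((P[:,:2]-[.435,-.298])@ey)*s>0]; a=q[:,:2]@ex; b=q[:,:2]@ey
    print(s,len(q),"x",np.percentile(a,[2,50,98]).round(4),"y",np.percentile(b,[2,10,50,90,98]).round(4))
print("tcp rep",np.array([.4351,-.2979])@ex,np.array([.4351,-.2979])@ey)
m=(W[...,2]>.115)&(W[...,2]<.162)&(np.hypot(W[...,0]-.435,W[...,1]+.298)<.04)
P=W[m]; a=P[:,:2]@ex; b=P[:,:2]@ey
print("tongs x",np.percentile(a,[2,50,98]).round(4),"y",np.percentile(b,[2,10,50,90,98]).round(4), "tong fit",np.array([.432,-.2997])@ex,np.array([.432,-.2997])@ey)
E
```

```text
201
-1 96 x [0.3473 0.3631 0.3703] y [0.3297 0.3307 0.3327 0.339  0.3403]
1 105 x [0.3505 0.3641 0.3711] y [0.427  0.4276 0.4292 0.4346 0.4361]
tcp rep 0.35963651150751896 0.3856397277131885
tongs x [0.3453 0.3591 0.3675] y [0.3603 0.3612 0.388  0.4082 0.412 ] tong fit 0.3562185117109951 0.386720133836349
```

Emit:
step_arm([
  [-4.5,2.5,0],
  [0,0,18],
  [0,0,18],
  [0,0,18],
  [0,0,0],
  [0,0,0],
], twist=[0,0,0,0,0,0])

```text
time: 5.25
position: [0.4318, -0.3022, 0.0987]
tool_rot: [0.994, 0.111, -0.0, 0.0]
ft_force: [0.7, -0.2, -0.4]
grip_width: 0.087
```

```bash
python3 - <<'E'
from h import *
o=robot.get_obs(); print(o["position"],o["ft_force"])
S=cam("scene"); np.savez("scene3.npz",**S); W=cloud(S)
im=cv2.resize(S["color"][50:130,180:290],None,fx=7,fy=7,interpolation=cv2.INTER_CUBIC)
cv2.imwrite("pics/e1.png",np.clip(im*2.,0,255).astype(np.uint8))
t=np.deg2rad(12.6); ex=np.array([np.cos(t),np.sin(t)]); ey=np.array([ex[1],-ex[0]])
for lo,hi in((.113,.15),):
    m=(W[...,2]>lo)&(W[...,2]<hi)&(np.hypot(W[...,0]-.435,W[...,1]+.298)<.09)
    P=W[m]; b=P[:,:2]@ey; a=P[:,:2]@ex
    h,e=np.histogram(b,np.arange(.32,.45,.003)); print([(round(x,3),int(y)) for x,y in zip(e,h) if y])
    print(o["position"][:2]@ey,o["position"][:2]@ex)
    for l,h in((.32,.345),(.352,.412),(.413,.45)):
        k=(b>l)&(b<h); print(np.percentile(a[k],[2,98]), P[k,2].min())
for v in range(90,125,2): print(v,[W[v,u].round(3).tolist() for u in (209,212,246)])
E
```

```text
[ 0.43177532 -0.30223665  0.09873477] [ 0.71121359 -0.15224054 -0.40624005]
[(np.float64(0.329), 2), (np.float64(0.332), 20), (np.float64(0.335), 51), (np.float64(0.338), 12), (np.float64(0.341), 9), (np.float64(0.344), 5), (np.float64(0.359), 52), (np.float64(0.362), 30), (np.float64(0.365), 12), (np.float64(0.368), 10), (np.float64(0.371), 3), (np.float64(0.377), 2), (np.float64(0.383), 2), (np.float64(0.392), 1), (np.float64(0.398), 1), (np.float64(0.401), 59), (np.float64(0.404), 38), (np.float64(0.407), 13), (np.float64(0.41), 10), (np.float64(0.413), 2), (np.float64(0.428), 11), (np.float64(0.431), 69), (np.float64(0.434), 19), (np.float64(0.437), 14), (np.float64(0.44), 4), (np.float64(0.443), 3)]
0.3891466854441426 0.3554458882215371
[0.34344758 0.36680582] 0.11316429552932084
[0.34692135 0.36784059] 0.11323274446158327
[0.34799294 0.36647371] 0.11328657912690032
90 [[0.372, -0.5, -0.002], [0.45, -0.347, 0.134], [0.449, -0.217, 0.219]]
92 [[0.377, -0.491, -0.0], [0.451, -0.345, 0.131], [0.45, -0.215, 0.216]]
94 [[0.383, -0.482, 0.002], [0.451, -0.347, 0.124], [0.444, -0.225, 
[... 450 characters left out ...]
46, 0.149]]
108 [[0.412, -0.437, -0.0], [0.405, -0.433, -0.001], [0.43, -0.245, 0.144]]
110 [[0.414, -0.433, -0.003], [0.409, -0.427, -0.001], [0.429, -0.247, 0.137]]
112 [[0.419, -0.426, -0.002], [0.413, -0.422, -0.002], [0.428, -0.248, 0.13]]
114 [[0.423, -0.42, -0.002], [0.416, -0.416, -0.003], [0.427, -0.249, 0.124]]
116 [[0.428, -0.412, -0.0], [0.422, -0.406, 0.001], [0.428, -0.248, 0.119]]
118 [[0.431, -0.407, -0.002], [0.426, -0.401, 0.0], [0.427, -0.249, 0.112]]
120 [[0.436, -0.399, -0.0], [0.429, -0.396, -0.002], [0.362, -0.344, 0.001]]
122 [[0.439, -0.393, -0.001], [0.434, -0.388, 0.0], [0.365, -0.339, 0.0]]
124 [[0.443, -0.387, -0.001], [0.438, -0.382, 0.001], [0.37, -0.333, 0.0]]
```

View pics/e1.png

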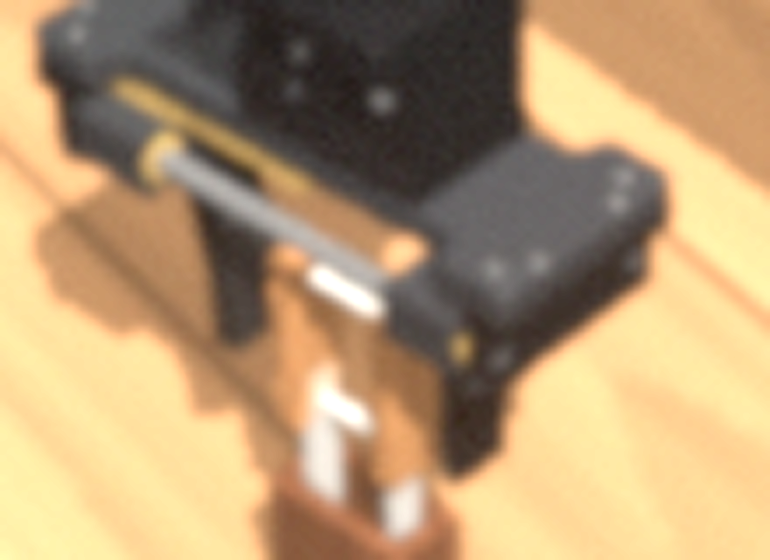

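Emit:
step_arm([
  [0,-1.5,0],
  [0,0,0],
  [0,0,0],
  [0,0,0],
  [0,0,0],
  [0,0,0],
  [0,0,0],
  [0,0,0],
  [0,0,0],
  [0,0,0],
  [0,0,0],
  [0,0,0],
], twist=[0,0,0,0,0,0,0,0,0,0,0,0], jaw=48, force=15)

```text
time: 6.3
position: [0.4315, -0.3004, 0.0983]
tool_rot: [0.994, 0.111, 0.0, -0.0]
ft_force: [0.2, 1.2, 2.3]
grip_width: 0.0482
```

Emit:
step_arm([
  [0,0,-5],
  [0,0,-10],
  [0,0,-10],
  [0,0,-10],
  [0,0,-10],
  [0,0,-10],
  [0,0,-10],
  [0,0,-10],
  [0,0,-10],
  [0,0,0],
  [0,0,0],
  [0,0,0],
], twist=[0,0,0,0,0,0,0,0,0,0,0,0])

```text
time: 7.3
position: [0.4312, -0.3002, 0.183]
tool_rot: [0.994, 0.111, -0.0, -0.0]
ft_force: [-0.8, 0.3, -1.1]
grip_width: 0.0481
```

```bash
python3 - <<'E'
from h import *
o=robot.get_obs(); print(o["position"],o["ft_force"],o["grip_width"])
S=cam("scene"); np.savez("scene4.npz",**S); W=cloud(S)
im=cv2.resize(S["color"][30:130,170:280],None,fx=6,fy=6,interpolation=cv2.INTER_CUBIC)
cv2.imwrite("pics/f1.png",np.clip(im*2.,0,255).astype(np.uint8))
E
```

```text
[ 0.43121708 -0.30017781  0.18304339] [-0.75096817  0.28104429 -1.10319618] 0.04810185394917163
```

View pics/f1.png

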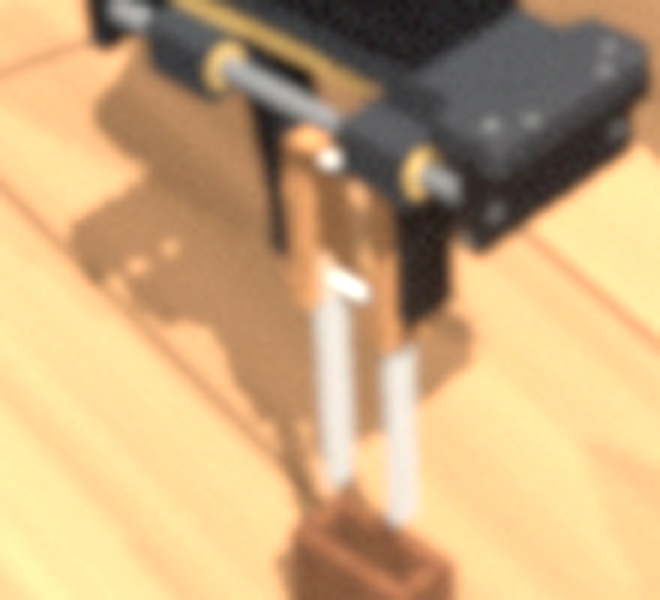

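Emit:
step_arm([
  [22.4,-17.4,0],
  [22.4,-17.4,0],
  [22.4,-17.4,0],
  [22.4,-17.4,0],
  [22.4,-17.4,0],
  [22.4,-17.4,0],
  [22.4,-17.4,0],
  [22.4,-17.4,0],
  [0,0,0],
  [0,0,0],
  [0,0,0],
  [0,0,0],
  [0,0,0],
  [0,0,0],
  [0,0,0],
  [0,0,0],
  [0,0,0],
  [0,0,0],
], twist=[0,0,0,0,0,0,0,0,-6,-6,-6,-6,-6,-6,-6,0,0,0])

```text
time: 8.85
position: [0.5753, -0.1251, 0.1827]
tool_rot: [0.889, 0.459, -0.0, -0.0]
ft_force: [0.1, -0.0, 0.7]
grip_width: 0.0482
```

```bash
cat > look.py <<'E'
from h import *
import sys
t=sys.argv[1]; 
o=robot.get_obs(); print(o["position"],o["tool_rot"],o["ft_force"],o["grip_width"])
g=lambda im:np.clip(im*1.7,0,255).astype(np.uint8)
A=[]
P=np.array([o["position"][0],o["position"][1],float(sys.argv[2])])
for n in("scene","top"):
    c=cam(n); np.savez(f"{n}_{t}.npz",**c); u=proj(c,P)[0].round().astype(int); 
    pad=cv2.copyMakeBorder(c["color"],60,60,60,60,cv2.BORDER_CONSTANT)
    A.append(cv2.resize(pad[u[1]:u[1]+120,u[0]+10:u[0]+110],None,fx=4,fy=4,interpolation=cv2.INTER_CUBIC)); print(n,"crop origin",u-[50,60])
cv2.imwrite(f"pics/{t}.png",g(np.hstack(A)))
E
python3 look.py g1 0.08
```

```text
[ 0.57534626 -0.12507727  0.18270683] [ 8.88621364e-01  4.58641239e-01 -3.33450115e-04 -4.17688105e-04] [ 0.07267038 -0.01006065  0.65127492] 0.048154977322042936
scene crop origin [171 136]
top crop origin [243 120]
```

View pics/g1.png

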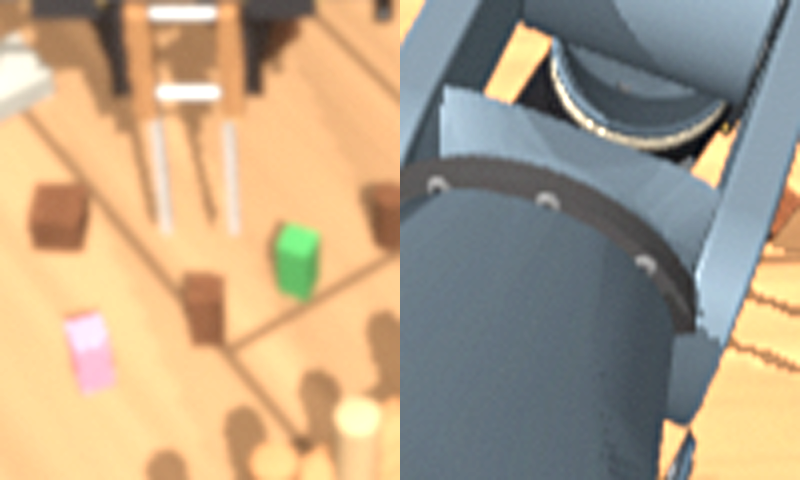

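```bash
cat >> h.py <<'E'
def toolaxes(o):
    M=R.from_quat(o["tool_rot"]).as_matrix(); return M
def overlay(c,boxes,p,crop,f=8,im=None):
    # draw wireframes
    u0,v0,u1,v1=crop
    if im is None: im=np.clip(cv2.resize(c["color"][v0:v1,u0:u1],None,fx=f,fy=f,interpolation=cv2.INTER_CUBIC)*1.6,0,255).astype(np.uint8)
    C,s=np.cos(p[2]),np.sin(p[2])
    E=[(0,1),(2,3),(4,5),(6,7),(0,2),(1,3),(4,6),(5,7),(0,4),(1,5),(2,6),(3,7)]
    for B in boxes:
        P=B.copy(); P[:,0]=p[0]+C*B[:,0]-s*B[:,1]; P[:,1]=p[1]+s*B[:,0]+C*B[:,1]
        uv=(proj(c,P)-[u0,v0]+.5)*f
        for a,b in E: cv2.line(im,tuple(np.int32(uv[a])),tuple(np.int32(uv[b])),(255,0,0),1)
    return im
E
python3 - <<'E'
from h import *
o=robot.get_obs(); S=dict(np.load("scene_g1.npz")); W=cloud(S)
M=toolaxes(o); yaw=np.arctan2(M[1,0],M[0,0]); print(np.rad2deg(yaw))
p=[*o["position"][:2],yaw]; g=(32-(52-48.1))/2000; zt=o["position"][2]+.028-.118
tb=[box(0,s*(g+.002),.012,.004,zt,zt+.085) for s in(-1,1)]
crop=(185,130,265,220)
im=overlay(S,tb,p,crop,6)
im=overlay(S,[box(0,0,.018,.018,0,.04)],[.5752,-.1244,np.deg2rad(55)],crop,6,im)
cv2.imwrite("pics/g2.png",im)
# blade depth stats
m=(W[...,2]>zt-.01)&(W[...,2]<.16)&(np.hypot(W[...,0]-p[0],W[...,1]-p[1])<.04)
P=W[m]; L=(P[:,:2]-p[:2])@M[:2,:2]; print("n",m.sum(),"zmin",np.sort(P[:,2])[:6])
for s in(-1,1):
    k=L[:,1]*s>0; print(s,k.sum(),np.percentile(L[k],[5,50,95],axis=0).round(4))
E
```

```text
54.64730304367675
n 126 zmin [0.08786722 0.09157352 0.09305278 0.09322398 0.09389216 0.09428602]
-1 57 [[ 0.0001 -0.0193]
 [ 0.0063 -0.0176]
 [ 0.0077 -0.0156]]
1 69 [[-0.0049  0.0128]
 [ 0.006   0.0141]
 [ 0.0077  0.0164]]
```

View pics/g2.png

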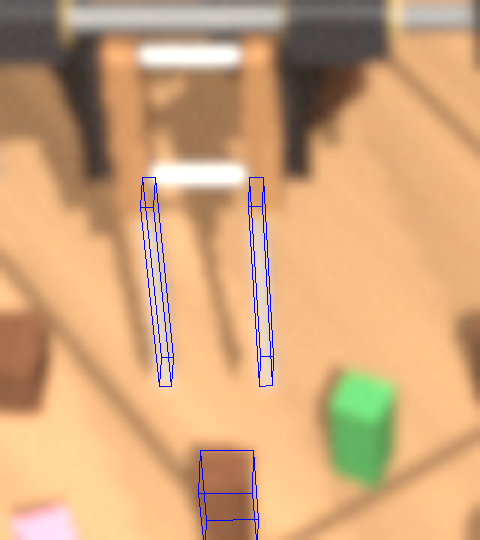

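```bash
python3 - <<'E'
from h import *
o=robot.get_obs(); S=dict(np.load("scene_g1.npz"))
M=toolaxes(o); yaw=np.arctan2(M[1,0],M[0,0])
p=[*o["position"][:2],yaw]; g=(32-(52-48.1))/2000; zt=o["position"][2]+.028-.118
tb=[box(0,s*(g+.002),.012,.004,zt,zt+.085) for s in(-1,1)]
crop=(200,155,240,230)
def mk(p,q,qy):
    im=overlay(S,tb,p,crop,10)
    return overlay(S,[box(0,0,.018,.018,0,.04)],[*q,qy],crop,10,im)
raw=np.clip(cv2.resize(S["color"][155:230,200:240],None,fx=10,fy=10,interpolation=cv2.INTER_CUBIC)*1.6,0,255).astype(np.uint8)
cv2.imwrite("pics/g3.png",np.hstack([raw,mk(p,[.5752,-.1244],np.deg2rad(54.5))])[150:])
E
```

```text
(no output)
```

View pics/g3.png

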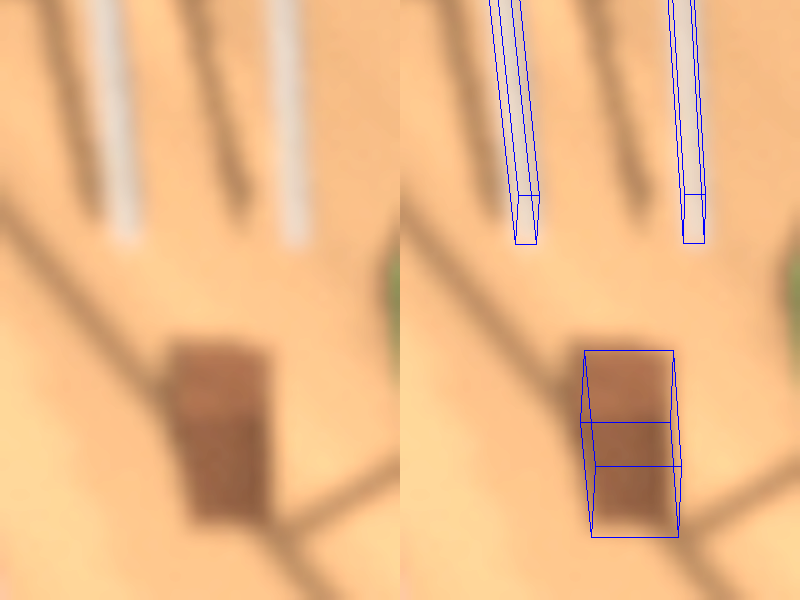

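Emit:
step_arm([
  [-1.5,1.2,0],
  [0,0,14],
  [0,0,14],
  [0,0,14],
  [0,0,4],
  [0,0,0],
  [0,0,0],
  [0,0,0],
], twist=[0,0,0,0,0,0,0,0])

```text
time: 9.62
position: [0.5764, -0.1274, 0.1381]
tool_rot: [0.888, 0.46, 0.001, 0.001]
ft_force: [-0.5, 0.4, -1.2]
grip_width: 0.0478
```

```bash
cat > chk.py <<'E'
from h import *
import sys
t=sys.argv[1]; crop=tuple(map(int,sys.argv[2].split(','))); f=int(sys.argv[3]); 
o=robot.get_obs(); S=cam("scene"); np.savez(f"scene_{t}.npz",**S)
M=toolaxes(o); yaw=np.arctan2(M[1,0],M[0,0]); print(o["position"],np.rad2deg(yaw),o["ft_force"],o["grip_width"])
p=[*o["position"][:2],yaw]; w=o["grip_width"]; g=(.032-(.052-w))/2; zt=o["position"][2]+.028-.118; print("zt",zt)
tb=[box(0,s*(g+.002),.012,.004,zt,zt+.085) for s in(-1,1)]
raw=np.clip(cv2.resize(S["color"][crop[1]:crop[3],crop[0]:crop[2]],None,fx=f,fy=f,interpolation=cv2.INTER_CUBIC)*1.6,0,255).astype(np.uint8)
cv2.imwrite(f"pics/{t}.png",np.hstack([raw,overlay(S,tb,p,crop,f)]))
E
python3 chk.py h1 195,160,245,230 8
```

```text
[ 0.57642265 -0.12740493  0.13808498] 54.71807946044365 [-0.4738897   0.35755968 -1.1919382 ] 0.04783698420114278
zt 0.04808497779515736
```

View pics/h1.png

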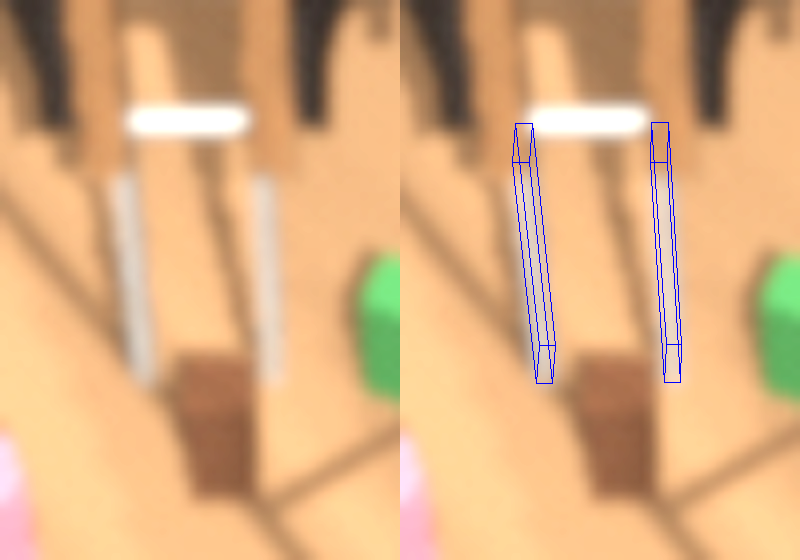

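Emit:
step_arm([
  [0,-1,0],
  [0,0,8],
  [0,0,8],
  [0,0,8],
  [0,0,8],
  [0,0,8],
  [0,0,0],
  [0,0,0],
  [0,0,0],
], twist=[0,0,0,0,0,0,0,0,0])

```text
time: 10.42
position: [0.575, -0.1266, 0.0971]
tool_rot: [0.888, 0.46, 0.0, 0.0]
ft_force: [0.4, 0.3, -1.2]
grip_width: 0.0481
```

```bash
python3 chk.py i1 195,160,245,230 8
```

```text
[ 0.57504929 -0.12657044  0.09713148] 54.729131323783456 [ 0.4125141   0.25675746 -1.22968484] 0.048069570315966564
zt 0.0071314775036299405
```

View pics/i1.png

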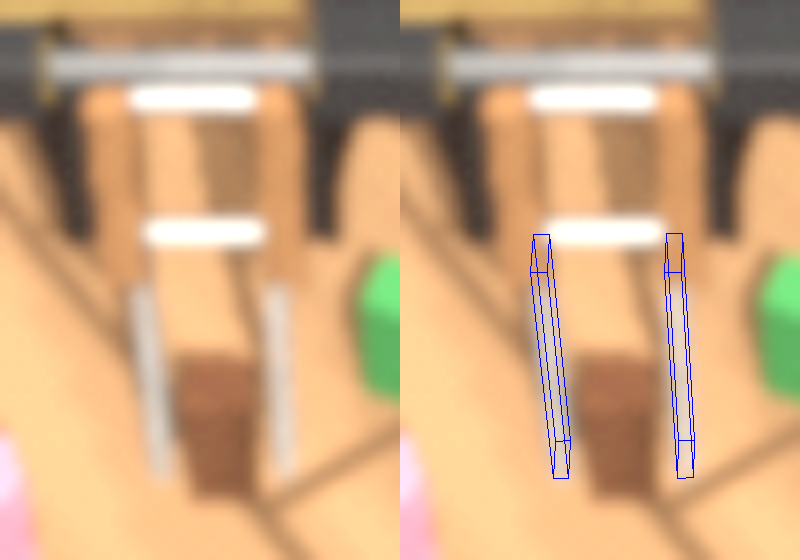

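Emit:
step_arm([
  [0,0.4,0],
  [0,0,0],
  [0,0,0],
  [0,0,0],
  [0,0,0],
  [0,0,0],
  [0,0,0],
  [0,0,0],
  [0,0,0],
  [0,0,0],
], twist=[0,0,0,0,0,0,0,0,0,0], jaw=30, force=22)

```text
time: 11.3
position: [0.5756, -0.1269, 0.0977]
tool_rot: [0.888, 0.46, 0.0, 0.0]
ft_force: [-0.4, 0.2, 4.1]
grip_width: 0.0373
```

Emit:
step_arm([
  [0,0,-5],
  [0,0,-10],
  [0,0,-15],
  [0,0,-20],
  [0,0,-20],
  [0,0,0],
  [0,0,0],
  [0,0,0],
  [0,0,0],
], twist=[0,0,0,0,0,0,0,0,0])

```text
time: 12.05
position: [0.5741, -0.1263, 0.166]
tool_rot: [0.888, 0.46, -0.001, -0.001]
ft_force: [-0.4, 0.2, -1.8]
grip_width: 0.0376
```

```bash
python3 chk.py j1 195,140,245,210 8
```

```text
[ 0.57413759 -0.12630196  0.16601469] 54.728392174695266 [-0.40678984  0.21683276 -1.80340961] 0.03756440986490567
zt 0.076014690131431
```

View pics/j1.png

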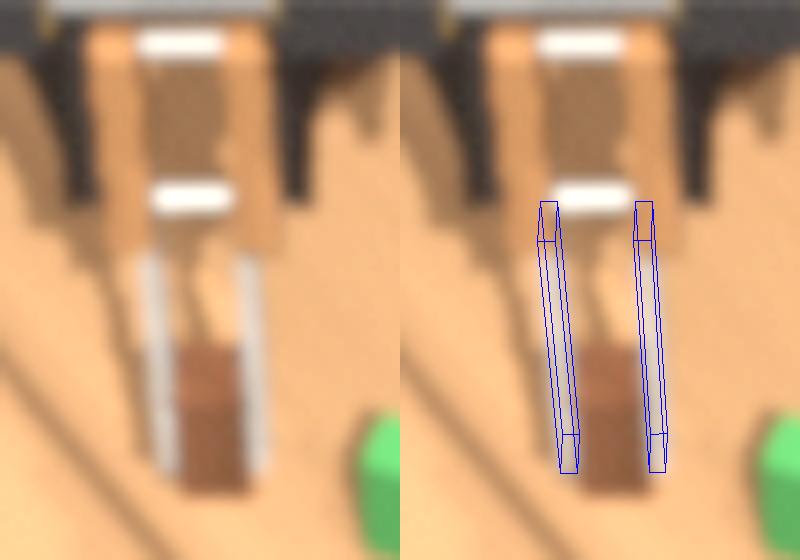

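Emit:
step_arm([
  [0,0,-10],
  [0,0,-20],
  [0,0,-20],
  [0,0,-20],
  [0,0,-10],
  [0,0,0],
  [0,0,0],
], twist=[0,0,0,0,0,0,0])

```text
time: 12.68
position: [0.5751, -0.1267, 0.2473]
tool_rot: [0.888, 0.46, 0.0, 0.0]
ft_force: [-0.9, 0.4, -1.2]
grip_width: 0.0375
```

```bash
python3 chk.py k1 190,90,250,180 6
```

```text
[ 0.57514364 -0.12670685  0.24730333] 54.73218426718754 [-0.89482654  0.41058815 -1.15849287] 0.03752737010270487
zt 0.15730332609066755
```

View pics/k1.png

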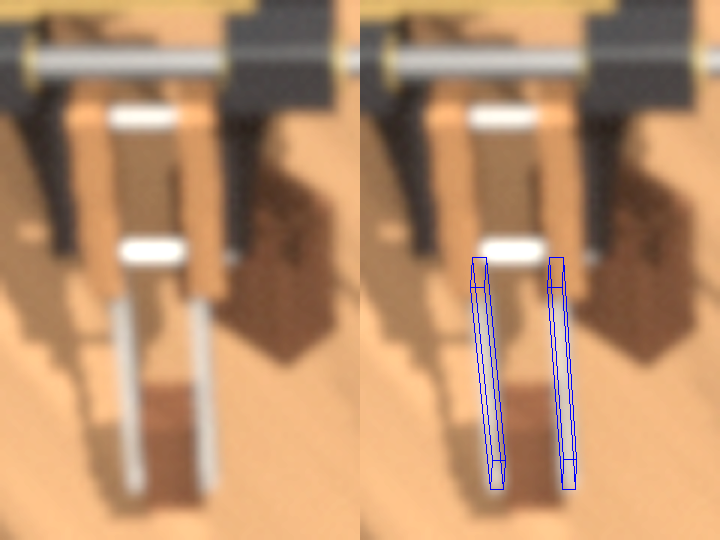

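Emit:
step_arm([
  [17.3,-10.8,0],
  [17.3,-10.8,0],
  [17.3,-10.8,0],
  [17.3,-10.8,0],
  [17.3,-10.8,0],
  [17.3,-10.8,0],
  [17.3,-10.8,0],
  [17.3,-10.8,0],
  [17.3,-10.8,0],
  [17.3,-10.8,0],
  [17.3,-10.8,0],
  [17.3,-10.8,0],
  [17.3,-10.8,0],
  [17.3,-10.8,0],
  [17.3,-10.8,0],
  [17.3,-10.8,0],
], twist=[0,0,0,0,0,0,0,0,0,0,0,0,0,0,0,0])

```text
time: 14.07
position: [0.5928, 0.1998, 0.2451]
tool_rot: [0.888, 0.46, -0.002, -0.001]
ft_force: [-0.4, -0.3, -1.9]
grip_width: 0.0377
```

Emit:
step_arm([
  [0,0,0],
  [0,0,0],
  [0,0,0],
  [0,0,0],
  [0,0,0],
  [0,0,0],
  [0,0,0],
  [0,0,0],
], twist=[5.5,5.5,5.5,5.5,5.5,5.4,0,0])

```text
time: 14.73
position: [0.5931, 0.1989, 0.2456]
tool_rot: [0.982, 0.191, -0.002, -0.0]
ft_force: [-0.1, -0.6, -0.7]
grip_width: 0.0374
```

```bash
python3 - <<'E'
from h import *
o=robot.get_obs(); S=cam("scene"); np.savez("scene_l1.npz",**S); T=cam("top"); np.savez("top_l1.npz",**T)
M=toolaxes(o); yaw=np.arctan2(M[1,0],M[0,0]); print(o["position"],np.rad2deg(yaw),o["ft_force"],o["grip_width"])
p=[*o["position"][:2],yaw]; zt=o["position"][2]+.028-.118
tb=[box(0,s*.011,.012,.004,zt,zt+.085) for s in(-1,1)]+[box(0,0,.018,.018,zt-.007,zt+.033)]
f=4; crop=(265,190,405,384)
im=overlay(S,tb,p,crop,f)
sp=[box(0,0,.022,.022,.03,.0301),box(-.035,.025,.16,.14,.0,.03)]
im=overlay(S,sp,[.5944,.1993,np.deg2rad(21.83)],crop,f,im)
im[:,:]=im
cv2.imwrite("pics/l1.png",im[:600])
cv2.imwrite("pics/l2.png",np.clip(T["color"]*1.5,0,255).astype(np.uint8))
E
```

```text
[0.59310173 0.19888109 0.2456141 ] 21.965425007964658 [-0.1433797  -0.57966744 -0.73746085] 0.03742057957494555
```

View pics/l1.png

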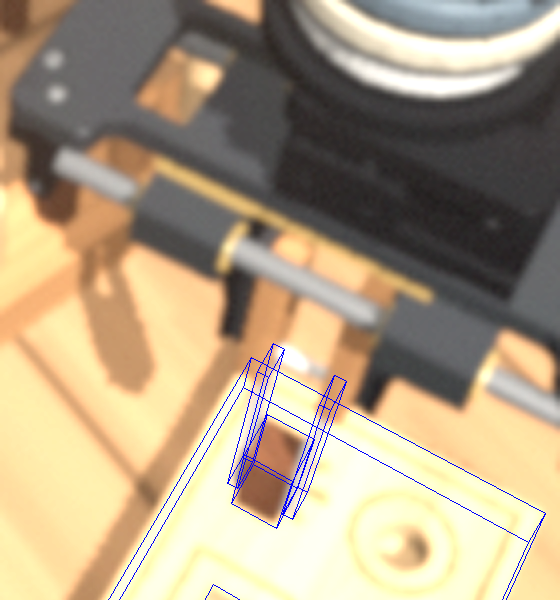

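View pics/l2.png

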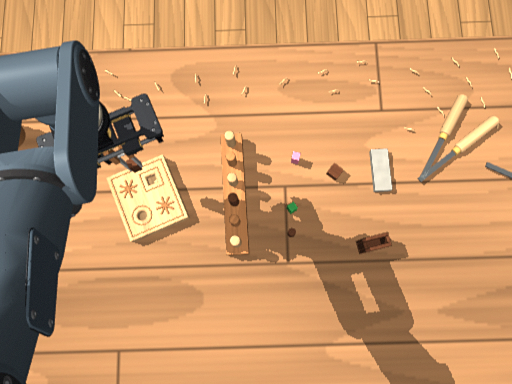

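Emit:
step_arm([
  [0,0,10],
  [0,0,15],
  [0,0,15],
  [0,0,15],
  [0,0,15],
  [0,0,10],
  [0,0,0],
  [0,0,0],
  [0,0,0],
], twist=[0,0,0,0,0,0,0,0,0])

```text
time: 15.58
position: [0.5946, 0.1991, 0.1678]
tool_rot: [0.982, 0.189, 0.001, 0.0]
ft_force: [0.6, -0.5, -0.0]
grip_width: 0.0375
```

```bash
cat > fin.py <<'E'
from h import *
import sys
t=sys.argv[1]
o=robot.get_obs(); S=cam("scene"); np.savez(f"scene_{t}.npz",**S); T=cam("top"); np.savez(f"top_{t}.npz",**T)
M=toolaxes(o); yaw=np.arctan2(M[1,0],M[0,0]); print(o["position"],np.rad2deg(yaw),o["ft_force"],o["grip_width"])
p=[*o["position"][:2],yaw]; zt=o["position"][2]+.028-.118; print("foot",zt-.007)
pb=[box(0,0,.018,.018,zt-.007,zt+.033)]
sp=[box(0,0,.022,.022,.03,.0301),box(-.035,.025,.16,.14,.0,.03)]
f=6; crop=(285,270,385,370); 
im=np.clip(cv2.resize(S["color"][270:370,285:385],None,fx=4,fy=4,interpolation=cv2.INTER_CUBIC)*1.2,0,255).astype(np.uint8)
im2=overlay(S,pb,p,crop,4,im.copy()); im2=overlay(S,sp,[.5944,.1993,np.deg2rad(21.83)],crop,4,im2)
cv2.imwrite(f"pics/{t}.png",np.hstack([im,im2]))
c=(100,150,200,250)
im=np.clip(cv2.resize(T["color"][150:250,100:200],None,fx=4,fy=4,interpolation=cv2.INTER_CUBIC)*1.2,0,255).astype(np.uint8)
im2=overlay(T,pb,p,c,4,im.copy()); im2=overlay(T,sp,[.5944,.1993,np.deg2rad(21.83)],c,4,im2)
cv2.imwrite(f"pics/{t}t.png",np.hstack([im,im2]))
E
python3 fin.py m1
```

```text
[0.59464053 0.19914904 0.16784847] 21.846470468245244 [ 0.6482642  -0.52253763 -0.00314456] 0.03753014565609751
foot 0.07084847238866257
```

View pics/m1.png

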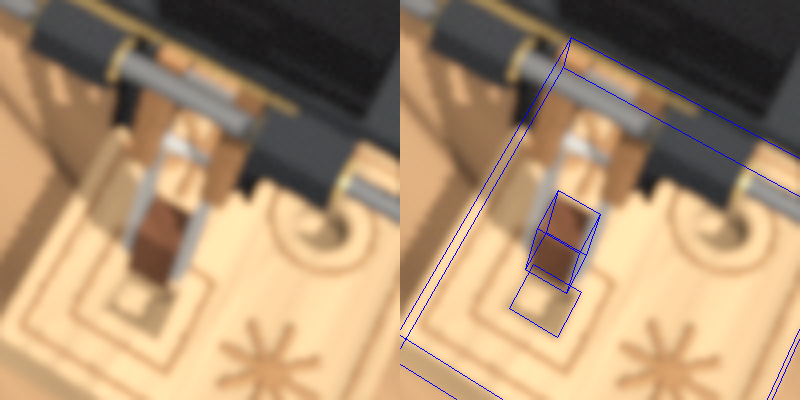

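View pics/m1t.png

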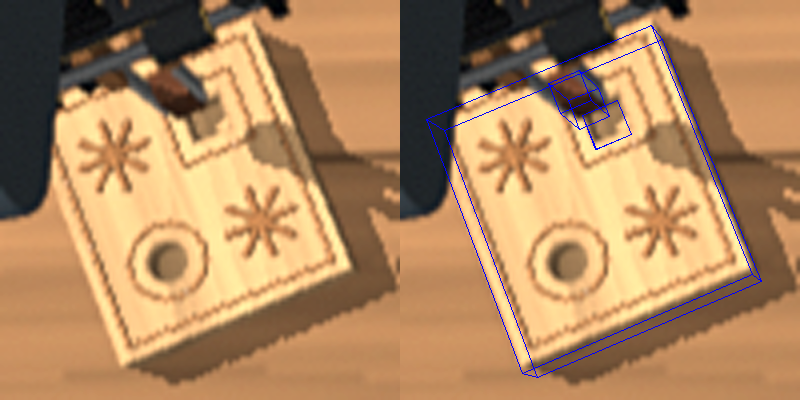

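Emit:
step_arm([
  [0,0,6],
  [0,0,6],
  [0,0,6],
  [0,0,6],
  [0,0,0],
  [0,0,0],
  [0,0,0],
], twist=[0,0,0,0,0,0,0])

```text
time: 16.27
position: [0.5941, 0.199, 0.1431]
tool_rot: [0.982, 0.189, -0.0, -0.0]
ft_force: [-0.6, -0.1, -1.2]
grip_width: 0.0371
```

```bash
sed -i 's/crop=(285,270,385,370)/crop=(295,310,345,360)/; s/\[270:370,285:385\]/[310:360,295:345]/; s/c=(100,150,200,250)/c=(125,160,175,210)/; s/\[150:250,100:200\]/[160:210,125:175]/; s/fx=4,fy=4/fx=8,fy=8/g; s/crop,4/crop,8/g; s/p,c,4/p,c,8/; s/,c,4,im2/,c,8,im2/' fin.py; python3 fin.py n1
```

```text
[0.59408832 0.19903504 0.14313094] 21.82702525602808 [-0.63031768 -0.12547536 -1.22195529] 0.037143048813028816
foot 0.046130937212316266
```

View pics/n1.png

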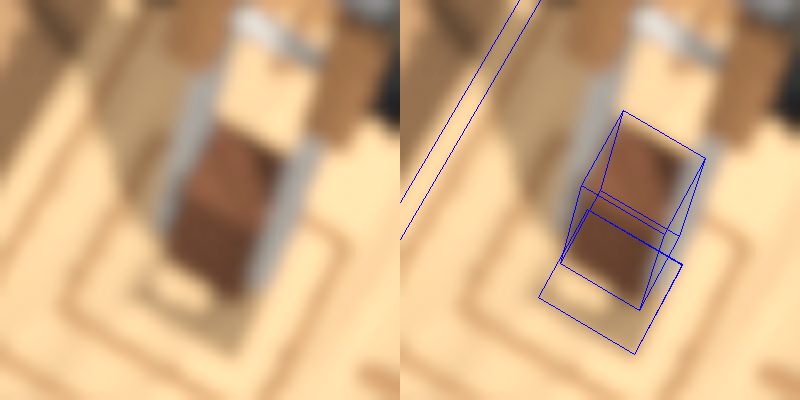

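View pics/n1t.png

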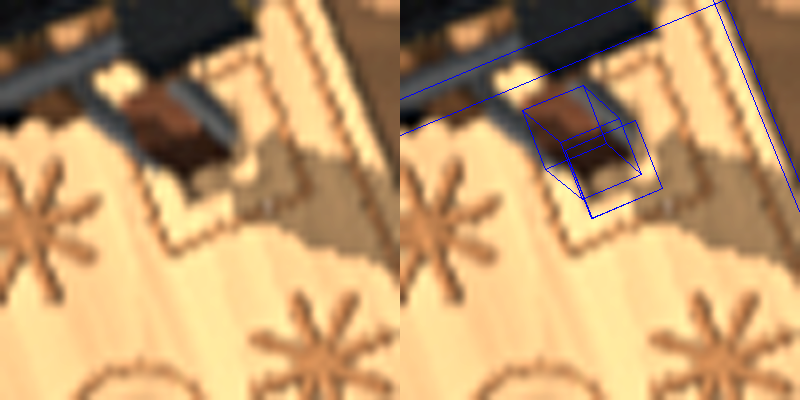

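```bash
cat > sock.py <<'E'
from h import *
def sq(p,side,n=60):
    t=np.linspace(-.5,.5,n); e=np.concatenate([np.c_[t,t*0-.5],np.c_[t,t*0+.5],np.c_[t*0-.5,t],np.c_[t*0+.5,t]])*side
    C,s=np.cos(p[2]),np.sin(p[2]); return np.c_[p[0]+C*e[:,0]-s*e[:,1],p[1]+s*e[:,0]+C*e[:,1],np.full(len(e),.03)]
def fitframe(c,p0):
    g=cv2.GaussianBlur(c["color"][...,0].astype(np.float32),(0,0),.6)
    def f(x):
        uv=proj(c,sq(x,x[3])).astype(np.float32); return cv2.remap(g,uv[:,:1],uv[:,1:],cv2.INTER_CUBIC).mean()
    b=None
    for s in(.042,.044,.046,.048):
      for dx in(-.003,0,.003):
       for dy in(-.003,0,.003):
        x0=np.array([p0[0]+dx,p0[1]+dy,p0[2],s])
        r=minimize(f,x0,method="Nelder-Mead",options=dict(initial_simplex=x0+np.vstack([np.zeros(4),np.diag([.002,.002,.03,.002])]),xatol=1e-5,fatol=1e-3))
        if b is None or r.fun<b.fun:b=r
    return b
for n,p in(("top",[.599,.1995]),("scene",[.594,.199])):
    c=dict(np.load(n+"0.npz")); b=fitframe(c,[*p,np.deg2rad(21.8)]); print(n,b.x[:2]*1000,np.rad2deg(b.x[2]),b.x[3],b.fun)
    u=proj(c,[*b.x[:2],.03])[0].astype(int); crop=(u[0]-25,u[1]-30,u[0]+25,u[1]+30)
    im=overlay(c,[box(0,0,.022,.022,.03,.0301),box(0,0,b.x[3],b.x[3],.03,.0301),box(-.035,.025,.16,.14,.0,.03)],b.x[:3],crop,8); cv2.imwrite(f"pics/s_{n}.png",im)
a=cv2.imread("pics/s_top.png");b=cv2.imread("pics/s_scene.png"); cv2.imwrite("pics/s.png",np.hstack([a,b]))
E
python3 sock.py
```

```text
top [598.85998344 199.63389166] 21.504459732350046 0.04389262985626257 75.392578125
scene [594.58534551 198.0124058 ] 21.82787710221778 0.04379834686296058 91.89167785644531
```

View pics/s.png

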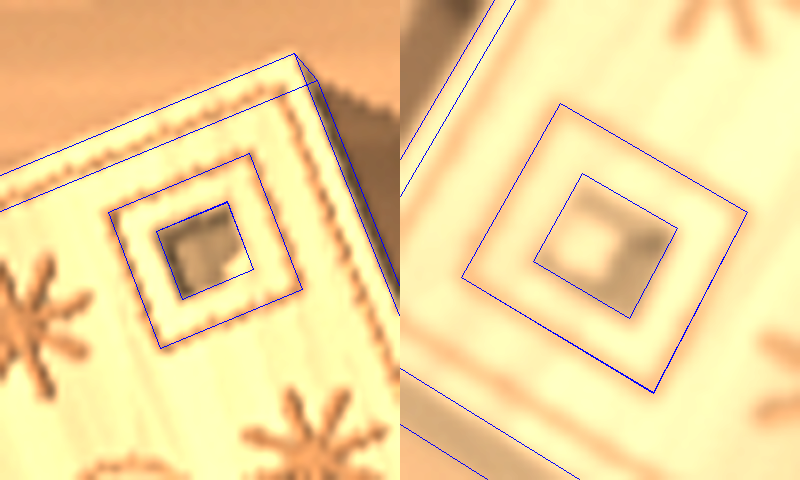

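```bash
cat > pegfit.py <<'E'
from h import *
import sys
t=sys.argv[1]
o=robot.get_obs(); M=toolaxes(o); yaw=np.arctan2(M[1,0],M[0,0]); w=o["position"]; foot0=w[2]+.028-.118-.007
c=dict(np.load(f"scene_{t}.npz")); roi=(305,318,340,352)
hsv=cv2.cvtColor(c["color"],cv2.COLOR_BGR2HSV); g=c["color"][...,2].astype(float)
sub=c["color"][roi[1]:roi[3],roi[0]:roi[2]].astype(float)
# soft mask: red channel between peg(~75) and panel/blade(~>130)
r=sub[...,2]; print(np.percentile(r,[1,5,20,50,80]))
b=sub[...,0]
m=np.clip((150-r)/(150-100),0,1)*np.clip((r-b)/25,0,1)
m=cv2.morphologyEx(m.astype(np.float32),cv2.MORPH_OPEN,np.ones((3,3)))
lab=cv2.connectedComponentsWithStats((m>.4).astype(np.uint8))
k=1+np.argmax(lab[2][1:,4]); keep=cv2.dilate((lab[1]==k).astype(np.uint8),np.ones((3,3))); m=m*keep
def ren(x):
    z=x[2]; rr=(roi[0],roi[2],roi[1],roi[3])
    P=render(c,[box(0,0,.018,.018,z,z+.04)],[x[0],x[1],yaw],rr)
    N=render(c,[box(0,-.011,.012,.004,z+.007,z+.09)],[x[0],x[1],yaw],rr)
    return cv2.GaussianBlur(P*(1-N),(0,0),.8)
f=lambda x:((ren(x)-m)**2).sum()
b=None
for d in((0,0),(.003,0),(-.003,0),(0,.003),(0,-.003)):
    x0=np.array([w[0]+d[0],w[1]+d[1],foot0]); q=minimize(f,x0,method="Nelder-Mead",options=dict(initial_simplex=x0+np.vstack([np.zeros(3),np.diag([.003]*3)]),xatol=1e-5,fatol=1e-4))
    if b is None or q.fun<b.fun:b=q
print("peg scene",b.x*1000,b.fun,m.sum(),"tcp",w[:2]*1000,foot0*1000)
h=np.hstack([np.clip(sub/255*1.3,0,1),cv2.merge([m.astype(np.float32)]*3),cv2.merge([ren(b.x).astype(np.float32)]*3)])
cv2.imwrite("pics/pf_%s.png"%t,cv2.resize((h*255).astype(np.uint8),None,fx=7,fy=7,interpolation=cv2.INTER_NEAREST))
T=dict(np.load(f"top_{t}.npz")); cr=(125,160,175,210)
im=overlay(T,[box(0,0,.018,.018,foot0,foot0+.04)],[w[0]+.0043,w[1]+.0016,yaw],cr,8)
im=overlay(T,[box(0,0,.022,.022,.03,.0301),box(0,0,.0439,.0439,.03,.0301)],[.59886,.19963,np.deg2rad(21.7)],cr,8,im)
raw=np.clip(cv2.resize(T["color"][160:210,125:175],None,fx=8,fy=8,interpolation=cv2.INTER_CUBIC)*1.6,0,255).astype(np.uint8)
cv2.imwrite("pics/pt_%s.png"%t,np.hstack([raw,im]))
E
python3 pegfit.py n1
```

```text
[ 85.   92.  131.  162.5 210. ]
peg scene [558.38377831 174.3022024  -56.42236123] 17.968232883063596 187.84799 tcp [594.28718888 199.06446937] 46.47668952921675
```

View pics/pf_n1.png

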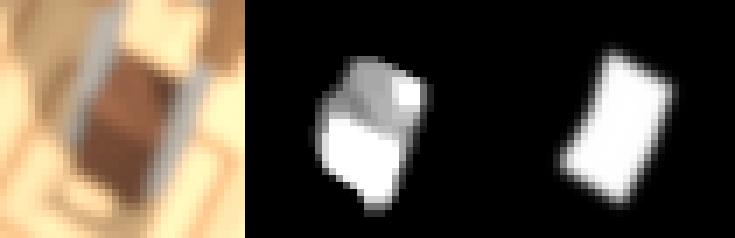

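View pics/pt_n1.png

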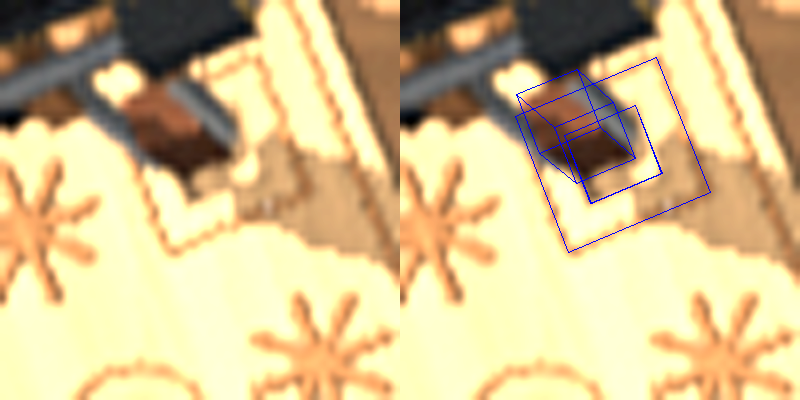

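```bash
sed -i 's|m=np.clip((150-r)/(150-100),0,1).*|m=np.clip((165-r)/25,0,1)*np.clip((r-b-15)/15,0,1)|; s/^f=lambda x:.*/f=lambda x:((ren([x[0],x[1],foot0+DZ])-m)**2).sum()/' pegfit.py
python3 - <<'E'
s=open('pegfit.py').read()
a=s.index("b=None"); e=s.index("h=np.hstack")
s=s[:a]+'''for DZ in(-.003,0,.003):
    x0=w[:2].copy(); b=minimize(f,x0,method="Nelder-Mead",options=dict(initial_simplex=x0+np.array([[0,0],[.004,0],[0,.004]]),xatol=1e-5,fatol=1e-4))
    print("peg scene",DZ,b.x*1000,b.fun,m.sum(),"tcp",w[:2]*1000,foot0*1000)
    if DZ==0: B=b.x
DZ=0; b.x=np.array([*B,foot0])
'''+s[e:]
open('pegfit.py','w').write(s)
E
python3 pegfit.py n1
```

```text
[ 85.   92.  131.  162.5 210. ]
peg scene -0.003 [595.16058766 197.05332092] 96.71521306967614 344.4613 tcp [594.28718888 199.06446937] 46.47668952921675
peg scene 0 [596.10541087 197.60764686] 96.92061508565467 344.4613 tcp [594.28718888 199.06446937] 46.47668952921675
peg scene 0.003 [597.3115698 198.3295876] 97.41226403676043 344.4613 tcp [594.28718888 199.06446937] 46.47668952921675
```

View pics/pf_n1.png

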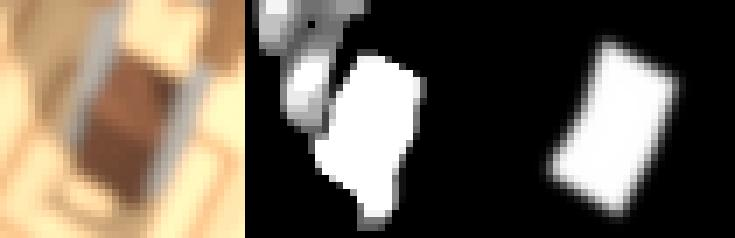

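```bash
sed -i 's|m=np.clip((165-r)/25.*|m=np.clip((140-r)/25,0,1)*np.clip((r-b-12)/12,0,1)|' pegfit.py; sed -i 's/np.argmax(lab\[2\]\[1:,4\])/lab[1][19,17]-1/' pegfit.py
python3 pegfit.py n1
```

```text
[ 85.   92.  131.  162.5 210. ]
peg scene -0.003 [594.60614098 196.89096249] 30.077550468196257 206.82666 tcp [594.28718888 199.06446937] 46.47668952921675
peg scene 0 [595.87820309 197.73588625] 30.892340206517126 206.82666 tcp [594.28718888 199.06446937] 46.47668952921675
peg scene 0.003 [596.99568814 198.25565772] 31.637016979291914 206.82666 tcp [594.28718888 199.06446937] 46.47668952921675
```

View pics/pf_n1.png

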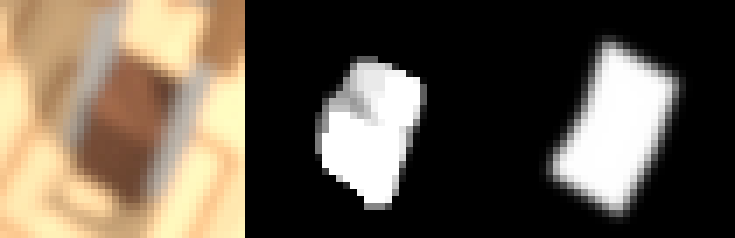

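Emit:
step_arm([
  [-0.5,0,3],
  [0,0,3],
  [0,0,0],
  [0,0,0],
  [0,0,0],
  [0,0,0],
  [0,0,0],
  [0,0,0],
  [0,0,0],
  [0,0,0],
], twist=[0,0,0,0,0,0,0,0,0,0])

```text
time: 17.2
position: [0.5936, 0.1988, 0.1373]
tool_rot: [0.982, 0.189, 0.0, 0.0]
ft_force: [0.4, 0.1, -1.2]
grip_width: 0.0375
```

```bash
python3 fin.py q1; python3 pegfit.py q1
```

```text
[0.59355767 0.19883629 0.13730695] 21.82628744930509 [ 0.37498327  0.12857804 -1.16502794] 0.037499179470369716
foot 0.04030695028456089
[ 84.89  91.45 130.8  161.   209.2 ]
peg scene -0.003 [594.22198971 196.93189851] 28.95268994208528 204.49332 tcp [593.51560255 198.85930315] 40.268348218301476
peg scene 0 [595.20909639 197.34896723] 29.985412998088904 204.49332 tcp [593.51560255 198.85930315] 40.268348218301476
peg scene 0.003 [596.52003594 198.11699882] 30.827882775906073 204.49332 tcp [593.51560255 198.85930315] 40.268348218301476
```

View pics/q1.png

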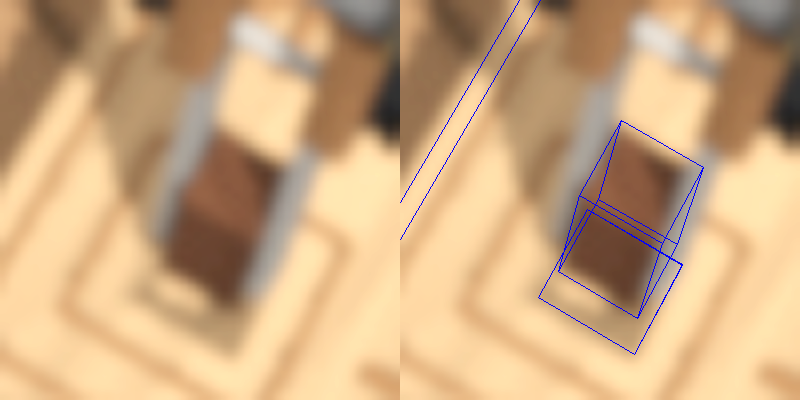

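View pics/pt_q1.png

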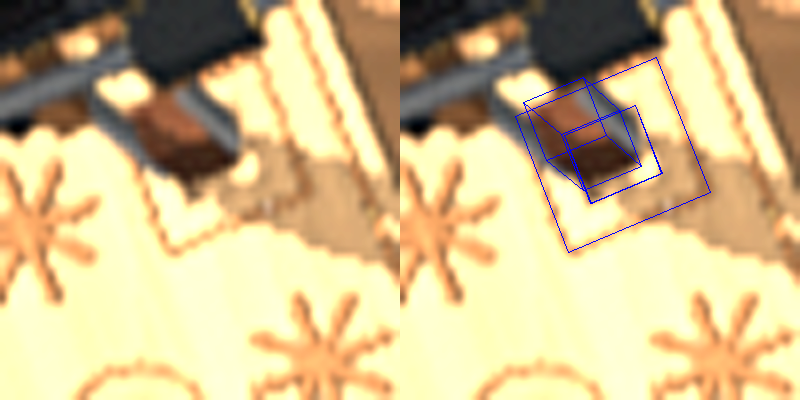

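```bash
python3 - <<'E'
from h import *
o=robot.get_obs(); print(o["time"],o["joint_velocities"].round(4))
pr=lambda n,r:print(n,(r[0][:2]*1000).round(1),r[1])
for n in("top0","top_q1"):
    c=dict(np.load(n+".npz"))
    pr(n+" round",fit(c,[box(0,0,.018,.018,.008,.04)],[.4645,-.119,0],.008,.024)); pr(n+" wide",fit(c,[box(0,0,.028,.028,.008,.026)],[.60,-.23,.9],.008,.03)); pr(n+" stone",fit(c,[box(0,0,.1,.04,.006,.02)],[.6045,-.335,.1],.008,.07))
print(robot.hand_in())
E
```

```text
17.3 [ 0.0003 -0.0006  0.0013 -0.0001 -0.0002  0.0014]
top0 round [ 466.  -119.8] 21.137254901960787
top0 wide [ 607.2 -227.6] 15.301960784313726
top0 stone [ 608.4 -335.8] 39.78431372549019
top_q1 round [ 466.  -119.8] 22.137254901960787
top_q1 wide [ 607.2 -227.5] 12.67450980392157
top_q1 stone [ 608.4 -336. ] 40.19607843137255
the job is handed in; nothing more can be done
None
```

I drew the tongs from the stand and picked up the slim square peg with them. I carried it over the gouge row with its foot at about 0.15 m and stopped above the square socket. The job was handed in at 17.3 s with the tongs still holding the peg. No verdict was given, so what follows rests on my own last measurements.

**Position over the socket:** In the scene camera the peg axis was about 1–2 mm from the socket centre. The fit put the peg near (595, 197) mm and the socket at (594.6, 198.0) mm. The yaws agree, with the tool at 21.8° and the socket at 21.5–21.8°. The arm was at rest, the grip opening was 37.5 mm, and there was no sign of contact in the wrist force.

**Bystanders:** The round peg, wide peg and stone are within about 0.2 mm of where they started in the top camera.

**Checks that disagreed or were weak:**
- **Tool height:** The reported TCP height was about 28 mm lower than the cameras showed, so I set every height from the camera estimate.
- **Camera offset:** The two cameras differed by about 4 mm in x. I measured the peg and socket in the same camera to avoid this.
- **Foot height:** It was planned at 10 mm above the panel, but the last pictures suggest 8–14 mm.
- **Peg fit:** The final fit was rough because the blades hide part of the peg. I judged the peg's uprightness by eye against the overlay only.

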